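# Kit the bathroom tray to its drawn tiles, cup upside down on the drying peg

### The arm

A 6-joint arm with a two-finger parallel gripper is mounted at the origin on the work surface. World frame = base frame: x ahead of the robot, y to its left, z up, the work surface at z = 0. Lengths are in m, angles in rad, forces in N, time in s.
With the tool pointing down it reaches from about 0.35 to 0.975 m from the base axis. Payload 4.9 kg.
Tool frame: the origin (TCP) lies on the centre line of the jaws, within the pads' length; the fingertips stand ctrl.tcp_to_tips ahead of it and the grasp point (between the pads) lies 3 mm ahead of it (ctrl.tcp_to_tips is the distance from the TCP to the fingertips, in m); z points along the fingers, y is the direction in which the jaws open and shut (so a half turn about z gives the same grasp; the last joint's range is limited). The gripper opens to 85 mm and grips with 20 to 120 N. Pads are 22 mm wide; open, the fingers measure 114 mm over their backs; the gripper's body (76 mm by 85 mm) begins 54 mm behind the grasp point. The pads swing forward as they close: fully open they stand 13 mm farther back than shut.
Start: joints at [-1.35, 0.053, 1.613, -0, 1.476, -0.119], TCP at [0.208, -0.589, 0.253] pointing down, gripper open.
Joint ranges: [-3.01, 3.01], [-1.01, 2.22], [0.06, 2.58], [-1.02, 4.17], [0.09, 2.62], [-3.14, 3.14]. Speed limits (rad/s): [2.57, 2.57, 3.14, 3.14, 3.14, 3.14].

### API

Orientations are given as a rotation vector (axis times angle).
In Python, from station import ctrl, vision gives the robot as it stands.
- The arm moves only by the tool jog_arm, never from a script. Its argument "deltas" is a list of rows, each a list of 7 numbers: the turn, a rotation vector about the tool's x, y, z in rad, then the shift along the tool's x, y, z in cm, then the opening, from 0 (shut) to 1 (fully open). A call has 1 to 12 rows; each row shifts and turns the commanded pose from where the row before left it, along the tool's axes as they then stand; what a row does not reach is not made up. A row lasts 1/12 s, in which the tool goes at most 41.7 mm and 7.16 degrees, less where a joint would pass 70% of its speed; a pose out of reach is approached as far as the arm can. A call with a gripper value outside its range is refused whole. The fingers move at their own pace and stop on an object; "grip_force" is the grip in N (left out, the last holds). Time passes only in rows, so rows that do not move let the fingers close. It gives the time, the measured TCP pose, the force and the opening at its end, in the units of the state.
- ctrl.get_obs(): the state, without advancing time (a new reading comes with each control period).
- vision.get_image(name): name is "scene" or "side" or "wrist"; returns (picture, depth): 400x640x3 uint8, red, green, blue; 400x640 float32, m along the optical axis (not along the pixel's ray), 0 where there is no reading.
- vision.calibration(name): a dict with "fx", "fy", "cx", "cy" (pixels), "rvec" (rotation vector, rad) and "tvec" (3), from world to camera coordinates, as OpenCV has them; the wrist camera has in their place "hand_eye" (4x4, takes a point from camera to tool coordinates, whose origin is the TCP and whose axes are the flange's). Camera axes: x right, y down, z forward; pixel columns grow to the right and rows downward; lengths in m; the calibration is good to about 2 mm. A picture is of the moment at which its call begins: read the wrist's pose just before it. calibration takes no time and is no camera call.
- ctrl.finish_job(): hands the job in, once; it reports no verdict.
The state is a dict: "t": time; "q": joint angles; "dq": joint speeds; "effort": joint torques, N m; "tool_pos": TCP position; "tool_rot": TCP orientation; "contact_force": force on the tool from outside, world axes, zero at the start; "wrist_torque": the same for the moment, N m; "opening": finger opening in m.
Only numpy, scipy, OpenCV 4.12 (cv2) and the standard library are available. Lean on these libraries where they do the work, as an engineer would, in place of code of your own. Each camera call takes 0.05 s, during which the arm holds its last target. There are 200 camera calls.

### The job

Kit the blue tray as its drawn tiles show: the white pill jar standing upright inside the circle, the aluminium nail file case lying flat inside the rectangle and along it, and the square frosted cup upside down over the orange drying peg with its rim flat on the tile, inside and square with the square outline. To turn the cup over, first lay it on its side in the middle of the black rubber mat, let go of it there so that it rests, then take it again another way and finish turning it; set the glass down gently both times without dropping it, and leave the comb, the ring dish and the floss box where they lie.

Things in the scene. Friction and masses are not known exactly. Their poses are not given: they have to be found in the camera images.
- cup_center (a point): Square cup of pale frosted glass, 50 x 50 mm outside, 80 mm tall, walls and floor 4 mm, 0.17 kg, teal band at its base. Point at its centre, half-way up; z points from base to open mouth, x and y through the flat sides. Starts upright, mouth up, any yaw. A gripper leaning over one of its edges holds it best 10 to 15 mm off its centre towards that edge, lest the edge jam between the fingers' roots.
- jar_center (a point): Closed white ceramic pill jar with a blue band, round, 40 mm diameter, 45 mm tall, about 0.11 kg; point at its centre, half-way up, z up. Starts upright on the ledge.
- case_center (a point): Closed aluminium nail file case, a flat bar 80 mm (x) by 24 mm (y) by 14 mm thick (z), about 0.06 kg; point at its centre, 7 mm above its underside. Starts lying flat on the ledge; either end may point either way.
- jar_tile_mark (a point): Centre of the drawn blue circle (56 mm inside diameter), at the top surface of its cream tile. Fixed. The three tiles (102 mm square, 104 mm apart in a row) lie in a fixed blue tray 122 x 330 mm, in an order that varies; tile tops are 9 mm above the ledge and the tray's rim 3 mm higher. z up.
- case_tile_mark (a point): Centre of the drawn blue rectangle, 92 mm (x) by 36 mm (y) inside its line, at the top surface of its tile. Fixed; x along the rectangle, across the tray's row; z up.
- peg_tile_mark (a point): Centre of the drawn blue square, 62 x 62 mm inside its line, at the top surface of its tile. Fixed; x and y along the square's sides, z up. An orange drying peg, 14 mm diameter with a tapered tip, stands at this point and rises 60 mm above the tile's top; the inverted cup (42 mm wide and 76 mm deep inside) goes over it and its rim rests on the tile.
- mat: Black rubber mat, 170 x 170 x 3 mm, fixed on the ledge, with thin grey stripes; origin at the centre of its underside, z up. The cup is laid on its side here.
- comb_center (a point): Bystander: grey plastic comb lying flat, 26 x 150 (y) x 6 mm; point near its centre.
- floss: Bystander: green floss box, 50 x 40 x 20 mm; origin at the centre of its underside.
- dish: Bystander: small terracotta ring dish, 52 mm diameter, 14 mm tall; origin at the centre of its underside.
Things that resemble listed ones, but are neither listed nor needed, are in the scene too. What is shaped like the part that bears cup_center but purple is not meant. Of the things that look like the mat, take the one that is farthest from the robot's base at the start.

How it is judged:
By the outcome, as a careful person would: the job done as asked, in the order asked, and still so for the second after the job is handed in, with the robot touching nothing.
It also fails if it takes over 72 s, if anything falls off the work surface, if the arm or the gripper's body presses on something with over 40 N, if the wrist force passes 120 N, or if a joint passes its speed limit or range.

## Working session

There is one attempt and no reset: what is moved stays moved. The work goes in short steps, Python scripts to look and compute and a tool call to move; the robot and the scene stay as the last step left them, time stands still between calls to the robot, and variables do not carry over. Pictures are saved under pics/ and viewed, about 8 in all and at most 12, crops included, and the job is handed in when it is done.

Besides the shell and the picture viewer there is one more tool, called after ">>>" as name(argument=value, ...), one argument or row to a line, values as JSON. jog_arm: Moves the arm, as the interface text tells. Its arguments: {"type":"object","properties":{"deltas":{"type":"array"},"grip_force":{"type":"number"}},"required":["deltas"]}

```bash
ls; mkdir -p pics
cat > h.py <<'E'
import numpy as np, cv2
from scipy.spatial.transform import Rotation as R
from station import ctrl, vision
def cam(name,obs=None):
    c=vision.calibration(name); K=np.array([[c['fx'],0,c['cx']],[0,c['fy'],c['cy']],[0,0,1]])
    if 'hand_eye' in c:
        o=obs or ctrl.get_obs(); T=np.eye(4); T[:3,:3]=R.from_rotvec(o['tool_rot']).as_matrix(); T[:3,3]=o['tool_pos']
        M=T@np.array(c['hand_eye'])
    else:
        M=np.eye(4); r=R.from_rotvec(c['rvec']).as_matrix(); M[:3,:3]=r.T; M[:3,3]=-r.T@np.array(c['tvec'])
    return K,M   # M: camera->world
def ray(K,M,uv):
    uv=np.atleast_2d(uv).astype(float); d=np.c_[(uv[:,0]-K[0,2])/K[0,0],(uv[:,1]-K[1,2])/K[1,1],np.ones(len(uv))]
    return M[:3,3], d@M[:3,:3].T
def onz(K,M,uv,z):
    o,d=ray(K,M,uv); return o+d*((z-o[2])/d[:,2])[:,None]
def cloud(K,M,D):
    v,u=np.mgrid[:D.shape[0],:D.shape[1]]; o,d=ray(K,M,np.c_[u.ravel(),v.ravel()])
    return (o+d*D.ravel()[:,None]).reshape(*D.shape,3)
def proj(K,M,P):
    p=(np.atleast_2d(P)-M[:3,3])@M[:3,:3]; return np.c_[K[0,0]*p[:,0]/p[:,2]+K[0,2],K[1,1]*p[:,1]/p[:,2]+K[1,2]]
def grab(name,fn):
    o=ctrl.get_obs(); K,M=cam(name,o); I,D=vision.get_image(name)
    cv2.imwrite(f'pics/{fn}.png',I[:,:,::-1]); np.savez(f'pics/{fn}.npz',I=I,D=D,K=K,M=M); return I,D,K,M
E
python3 - <<'E'
from h import *
o=ctrl.get_obs(); print(o, ctrl.tcp_to_tips)
for n in ('scene','side'):
    I,D,K,M=grab(n,n+'0'); print(n,M.round(3),K.round(1))
print(vision.calibration('wrist'))
a=cv2.imread('pics/scene0.png');b=cv2.imread('pics/side0.png')
cv2.imwrite('pics/both.png',cv2.resize(np.vstack([a,b]),None,fx=.75,fy=.75))
E
```

```text
pics
{'t': 0.0, 'q': array([-1.34998298e+00,  5.33392989e-02,  1.61430512e+00,  1.11087730e-05,
        1.47599528e+00, -1.19014193e-01]), 'dq': array([-0.00021396,  0.00102442,  0.00042563,  0.0022788 , -0.00032508,
        0.00156028]), 'effort': array([ 4.21459281e-04, -3.93675113e+01, -3.70178711e+01, -9.72399948e-05,
        6.91576468e-03, -2.46766353e-05]), 'tool_pos': array([ 0.20819431, -0.5886882 ,  0.25206721]), 'tool_rot': array([-3.09433645e+00, -5.30887593e-01,  1.46154794e-04]), 'contact_force': array([-0.69753873,  0.13621138,  1.15416396]), 'wrist_torque': array([ 0.03286384,  0.02883751, -0.00385804]), 'opening': 0.08536670354147217} 0.022
scene [[ 0.832  0.36  -0.423  0.854]
 [ 0.555 -0.558  0.617 -0.627]
 [-0.014 -0.748 -0.664  0.714]
 [ 0.     0.     0.     1.   ]] [[372.7   0.  320. ]
 [  0.  372.7 206.2]
 [  0.    0.    1. ]]
side [[-0.995 -0.076  0.069  0.36 ]
 [-0.102  0.662 -0.743  1.163]
 [ 0.011 -0.746 -0.666  1.14 ]
 [ 0.     0.     0.     1.   ]] [[487.5   0.  316.7]
 [  0.  487.5 195.9]
 [  0.    0.    1. ]]
{'fx': 286.29044710558327, 'fy': 286.29044710558327, 'cx': 315.82938999313166, 'cy': 195.12284891763525, 'hand_eye': array([[-5.92207995e-04, -9.50738976e-01, -3.09992014e-01,
         7.94141247e-02],
       [ 9.99999156e-01, -2.04531098e-04, -1.28310340e-03,
        -1.08348762e-04],
       [ 1.15649341e-03, -3.09992513e-01,  9.50738295e-01,
        -1.20352927e-01],
       [ 0.00000000e+00,  0.00000000e+00,  0.00000000e+00,
         1.00000000e+00]])}
```

View pics/scene0.png

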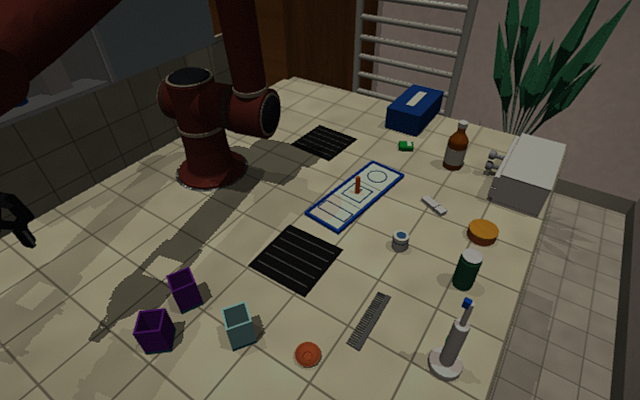

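View pics/side0.png

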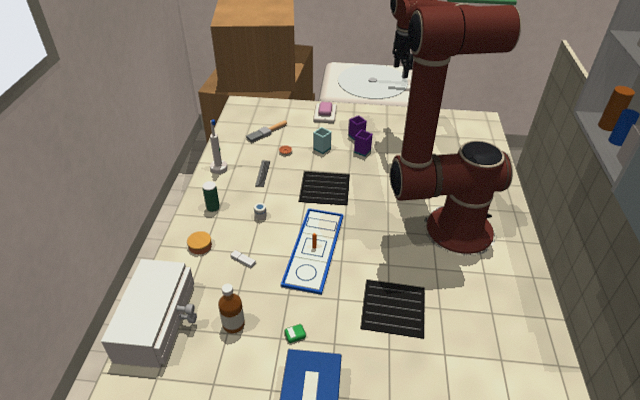

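The scene view shows the frosted cup at (238,325), with purple look-alikes at (155,330) and (184,288). The jar is at (400,240), the case at (433,205), the mats at (296,258) and (325,142), the tray at (356,195) with its peg at (357,185), and the green floss box at (405,146). The side view agrees: cup (322,140), jar (260,212), case (243,259), tray (314,250).

Run:
```python
from h import *
for n,pts in (('scene',dict(cup=(238,325),pur1=(155,330),pur2=(184,288),jar=(400,240),case=(433,205),matA=(296,258),matB=(325,142),peg=(357,180),floss=(405,146),dish=(308,355),comb=(370,320),circ=(376,176),rect=(335,210))),
 ('side',dict(cup=(322,143),jar=(260,212),case=(243,259),matA=(325,188),matB=(393,308),peg=(314,240),circ=(306,272),rect=(322,224),floss=(295,333),dish=(286,150),comb=(262,173)))):
    z=np.load(f'pics/{n}0.npz'); P=cloud(z['K'],z['M'],z['D'])
    for k,(u,v) in pts.items():
        w=P[v-2:v+3,u-2:u+3].reshape(-1,3); print(n,k,np.median(w,0).round(3))
z=np.load('pics/scene0.npz');P=cloud(z['K'],z['M'],z['D'])
a=cv2.resize(z['I'][200:370,120:350,::-1],None,fx=3.0,fy=3.0,interpolation=cv2.INTER_CUBIC)
cv2.imwrite('pics/crop1.png',a)
I=z['I'].astype(int)
# mats dark mask, tray blue mask
dark=(I.max(2)<60)&(abs(P[...,2])<.015)
hsv=cv2.cvtColor(z['I'],cv2.COLOR_RGB2HSV)
for nm,m in (('dark',dark),('blue',(hsv[...,0]>100)&(hsv[...,0]<125)&(hsv[...,1]>120)&(P[...,2]<.06)&(P[...,2]>-.02)),):
    m=cv2.morphologyEx(m.astype(np.uint8),cv2.MORPH_CLOSE,np.ones((7,7)))
    nn,L,S,C=cv2.connectedComponentsWithStats(m)
    for i in range(1,nn):
        if S[i,4]>500:
            q=P[L==i]; r=cv2.minAreaRect(q[:,:2].astype(np.float32)*1000); print(nm,C[i].round(),S[i,4],r,np.median(q[:,2]).round(4))
```

```text
scene cup [ 0.507 -0.402  0.078]
scene pur1 [ 0.382 -0.496  0.077]
scene pur2 [ 0.353 -0.4    0.075]
scene jar [ 0.66  -0.001  0.044]
scene case [0.673 0.203 0.013]
scene matA [ 0.458 -0.159  0.002]
scene matB [0.224 0.333 0.002]
scene peg [0.464 0.135 0.058]
scene floss [0.482 0.437 0.017]
scene dish [ 0.628 -0.348  0.003]
scene comb [ 0.694 -0.213  0.003]
scene circ [0.473 0.244 0.009]
scene rect [0.449 0.038 0.009]
side cup [ 0.484 -0.36   0.047]
side jar [0.65  0.032 0.039]
side case [0.669 0.219 0.015]
side matA [ 0.453 -0.146  0.004]
side matB [0.219 0.339 0.004]
side peg [0.461 0.146 0.043]
side circ [0.474 0.244 0.011]
side rect [0.446 0.039 0.011]
side floss [0.477 0.459 0.022]
side dish [ 0.624 -0.354  0.009]
side comb [ 0.691 -0.206  0.005]
dark [ 75. 136.] 1385 ((-11.266357421875, -423.68768310546875), (544.69580078125, 1691.757568359375), 58.95451736450195) 0.0003
dark [318. 147.] 1522 ((436.24676513671875, -130.65643310546875), (275.7002868652344, 1267.091064453125), 27.827550888061523) 0.0021
dark [226. 177.] 1637 ((389.92901611328125, -281.95404052734375), (276.7655944824219, 1155.21435546875), 51.38193893432617) 0.0042
dark [296. 259.] 3602 ((577.251953125, -370.11376953125), (228.40036010742188, 719.0877075195312), 29.54630470275879) 0.0026
dark [368. 321.] 850 ((746.204833984375, -387.73736572265625), (66.57707977294922, 519.7670288085938), 16.97132682800293) 0.0037
blue [410. 122.] 673 ((581.8732299804688, 44.31195068359375), (180.15370178222656, 1436.649658203125), 14.923555374145508) 0.034
blue [352. 199.] 819 ((566.28271484375, -173.54388427734375), (253.2538604736328, 1042.9537353515625), 18.761281967163086) 0.0096
```

View pics/crop1.png

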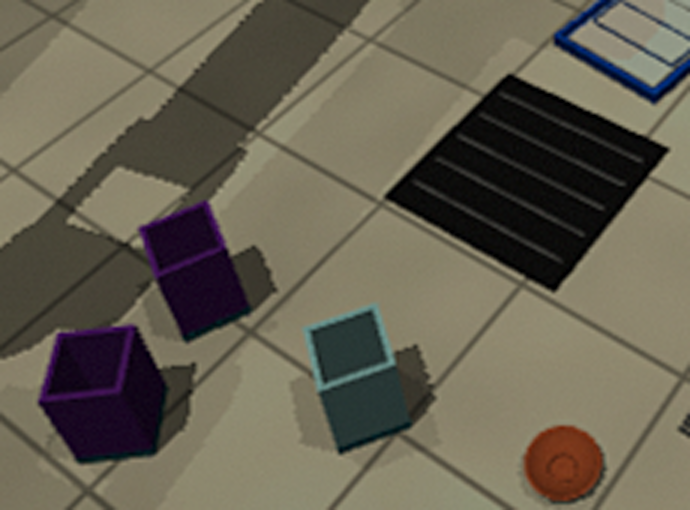

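The crop confirms the choice: the frosted cup (238,325) is pale with its mouth up, and the other two are purple. Mat A is 0.48 m from the base and mat B 0.40 m, so mat A at (296,258) is the one. Next I move to a wrist view near the cup.

>>> jog_arm(
  deltas=[
    [0,0,0,3.4,-1.6,-1.0,1],
    [0,0,0,3.4,-1.6,-1.0,1],
    [0,0,0,3.4,-1.6,-1.0,1],
    [0,0,0,3.4,-1.6,-1.0,1],
    [0,0,0,3.4,-1.6,-1.0,1],
    [0,0,0,3.4,-1.6,-1.0,1],
    [0,0,0,3.4,-1.6,-1.0,1],
    [0,0,0,3.4,-1.6,-1.0,1],
    [0,0,0,3.4,-1.6,-1.0,1],
    [0,0,0,3.4,-1.6,-1.0,1],
    [0,0,0,0,0,0,1],
  ],
  grip_force=40,
)

```text
t: 1.02
tool_pos: [0.4794, -0.321, 0.3555]
tool_rot: [3.094, 0.542, 0.007]
contact_force: [-0.1, -0.3, 1.3]
opening: 0.0853
```

Run:
```python
from h import *
o=ctrl.get_obs(); print([x for x in dir(ctrl) if x[0]!='_'],o['t'],o['q'].round(3),o['tool_pos'].round(4),o['tool_rot'].round(3),o['opening'])
I,D,K,M=grab('wrist','w1')
```

```text
['MotionError', 'finish_job', 'get_obs', 'tcp_to_tips'] 1.0167 [-0.72  -0.104  1.598  0.003  1.644  0.504] [ 0.4794 -0.321   0.3555] [3.094 0.542 0.007] 0.08527791565484306
```

View pics/w1.png

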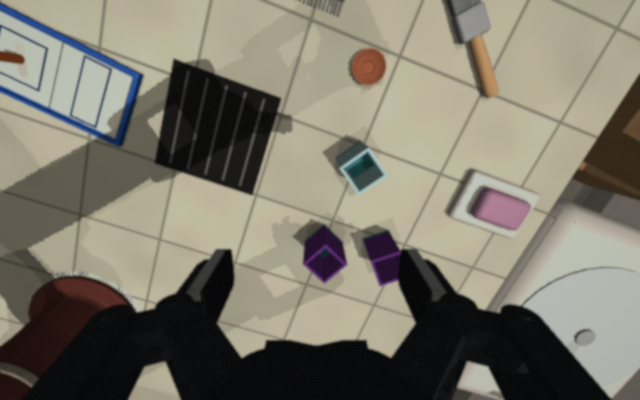

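The wrist view shows the frosted cup at (361,167), the purple cups at (325,255) and (383,257), the mat at (218,127), and the tray with the rectangle tile at (90,92) and the peg at (10,57). Next: cup and mat poses, then over to the jar and tray.

```bash
cat >> h.py <<'E'
def rect(P,mask,lo=0.3):
    q=P[mask]; r=cv2.minAreaRect((q[:,:2]*1000).astype(np.float32)); return np.round(r[0],1),np.round(r[1],1),round(r[2],1),np.median(q[:,2]).round(4),len(q)
def load(fn):
    z=np.load(f'pics/{fn}.npz'); return z['I'],z['D'],z['K'],z['M'],cloud(z['K'],z['M'],z['D'])
def near(P,x,y,r): return np.hypot(P[...,0]-x,P[...,1]-y)<r
E
python3 - <<'E'
from h import *
for fn in ('w1','scene0','side0'):
    I,D,K,M,P=load(fn); z=P[...,2]; h=cv2.cvtColor(I,cv2.COLOR_RGB2HSV)
    m=near(P,.5,-.38,.06)&(z>.072)&(z<.09)&(D>0); print(fn,'cup rim',rect(P,m))
    d=(I.max(2)<70)&near(P,.455,-.15,.13)&(z<.012); d=cv2.morphologyEx(d.astype(np.uint8),cv2.MORPH_CLOSE,np.ones((5,5)))>0
    d=cv2.morphologyEx(d.astype(np.uint8),cv2.MORPH_OPEN,np.ones((7,7)))>0
    print(' mat',rect(P,d))
    if fn!='w1':
        m=near(P,.655,.02,.05)&(z>.040)&(D>0); print(' jar top',rect(P,m))
        m=near(P,.672,.21,.07)&(z>.0105)&(D>0)&(z<.03); print(' case',rect(P,m))
        m=near(P,.46,.14,.03)&(z>.03)&(D>0); print(' peg',rect(P,m),P[m][:,:2].mean(0))
        b=(h[...,0]>100)&(h[...,0]<128)&(h[...,1]>110)&near(P,.46,.14,.19)&(z<.03); print(' tray',rect(P,b))
E
```

```text
w1 cup rim (array([ 489. , -388.3]), array([50.5, 50.1]), 55.8, np.float64(0.0794), 470)
 mat (array([ 461.3, -182.6]), array([176.3, 229.3]), 2.1, np.float64(0.0031), 11026)
scene0 cup rim (array([ 490.1, -389.2]), array([49.9, 53.6]), 56.3, np.float64(0.0789), 291)
 mat (array([ 581.7, -372.4]), array([211.8, 714.1]), 30.4, np.float64(0.0025), 3581)
 jar top (array([658. ,  13.8]), array([39. , 37.5]), 54.0, np.float64(0.0445), 160)
 case (array([674.5, 209.2]), array([25.7, 81.7]), 65.7, np.float64(0.0131), 164)
 peg (array([464.8, 138.4]), array([11.7, 12.1]), 82.9, np.float64(0.0508), 55) [0.46574782 0.13653861]
 tray (array([458.4, 140.9]), array([332.9, 135.1]), 82.8, np.float64(0.0099), 726)
side0 cup rim (array([ 488.2, -387.1]), array([57.4, 57.3]), 56.7, np.float64(0.0784), 90)
 mat (array([445.4, 461.8]), array([ 167., 1405.]), 0.8, np.float64(0.0042), 1435)
 jar top (array([654.3,  19.3]), array([36.5, 41. ]), 10.0, np.float64(0.0457), 90)
 case (array([672.4, 212.1]), array([29.3, 80.5]), 63.6, np.float64(0.0148), 169)
 peg (array([463.7, 144.1]), array([ 9.5, 13.8]), 45.6, np.float64(0.0563), 40) [0.46255576 0.14555721]
 tray (array([461.7, 140.6]), array([337.1, 121.9]), 82.9, np.float64(0.01), 637)
```

>>> jog_arm(
  deltas=[
    [0,0,0.06,3.0,-2.8,0,1],
    [0,0,0.06,3.0,-2.8,0,1],
    [0,0,0.06,3.0,-2.8,0,1],
    [0,0,0.06,3.0,-2.8,0,1],
    [0,0,0.04,2.6,-3.2,0,1],
    [0,0,0.04,2.4,-3.2,0,1],
    [0,0,0.02,2.0,-3.2,0,1],
    [0,0,0,2.0,-3.2,0,1],
    [0,0,0,1.0,-3.2,0,1],
    [0,0,0,0,-3.2,0,1],
    [0,0,0,0,0,0,1],
  ],
)

```text
t: 1.98
tool_pos: [0.6579, 0.013, 0.3518]
tool_rot: [-3.139, -0.007, 0.004]
contact_force: [0.6, -1.4, -0.4]
opening: 0.0854
```

Run:
```python
from h import *
o=ctrl.get_obs(); print(o['t'],o['q'].round(3),o['tool_pos'].round(4),o['tool_rot'].round(3))
I,D,K,M=grab('wrist','w2')
```

```text
1.9833 [-0.094  0.092  1.409  0.002  1.643  1.472] [0.6579 0.013  0.3518] [-3.139 -0.007  0.004]
```

View pics/w2.png

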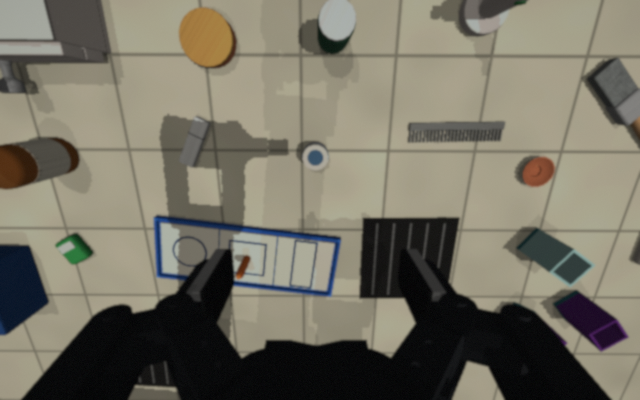

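The w2 view shows the jar at (315,158), the case at (194,140), the circle at (190,250), the peg square at (248,258), the rectangle at (303,263) and the mat at (410,258).

Run:
```python
from h import *
I,D,K,M,P=load('w2'); z=P[...,2]; h=cv2.cvtColor(I,cv2.COLOR_RGB2HSV)
print('jar',rect(P,near(P,.657,.015,.05)&(z>.040)&(D>0)))
for t in (.0105,.008): print('case',rect(P,near(P,.672,.21,.07)&(z>t)&(D>0)&(z<.03)))
m=near(P,.672,.21,.07)&(z>.0105)&(D>0); print('case ctr',P[m].mean(0))
print('z ledge',np.median(z[near(P,.6,.12,.03)]),'tile',[np.median(z[near(P,*c,.02)]).round(4) for c in ((.475,.244),(.449,.038))])
# line contours
b=((h[...,0]>98)&(h[...,0]<130)&(h[...,1]>90)).astype(np.uint8); Q=onz(K,M,np.indices((400,640))[::-1].reshape(2,-1).T,.009).reshape(400,640,3)
cs,H=cv2.findContours(b,cv2.RETR_CCOMP,cv2.CHAIN_APPROX_NONE)
for c,hh in zip(cs,H[0]):
    if cv2.contourArea(c)>150:
        q=onz(K,M,c[:,0],.009)[:,:2]*1000
        if abs(q.mean(0)-[460,140]).max()<150:
            r=cv2.minAreaRect(q.astype(np.float32)); print('hole' if hh[3]>=0 else 'outer',cv2.contourArea(c),np.round(q.mean(0),1),np.round(r[0],1),np.round(r[1],1),round(r[2],1), c[:,0].mean(0).round())
from itertools import product
d=((I.max(2)<60)&near(P,.455,-.15,.14)).astype(np.uint8); d=cv2.morphologyEx(d,cv2.MORPH_CLOSE,np.ones((7,7)))
q=P[(d>0)&near(P,.455,-.15,.125)&(z<.012)]
c=onz(K,M,[(363,219),(458,219),(459,297),(361,297)],.003); print('mat corners',c[:,:2].round(3),c.mean(0))
for uv,n in (((315,158),'jar'),):pass
cv2.imwrite('pics/t.png',b*255)
```

```text
jar (array([658.3,  15.1]), array([42.1, 99.4]), 0.7, np.float64(0.4107), 24168)
case (array([673.5, 210.6]), array([24.1, 80.5]), 63.9, np.float64(0.0142), 775)
case (array([673.5, 210.4]), array([24.4, 80.5]), 63.9, np.float64(0.0141), 804)
case ctr [0.67479369 0.20958715 0.01408305]
z ledge 0.00014273435696451897 tile [np.float64(0.0099), np.float64(0.0096)]
outer 1522.0 [470.7 135.5] [464.3 141.6] [330.3 127. ] 82.9 [249. 253.]
mat corners [[ 0.539 -0.07 ]
 [ 0.54  -0.238]
 [ 0.376 -0.266]
 [ 0.374 -0.075]] [ 0.45724372 -0.16200521  0.003     ]
```

```bash
cat > marks.py <<'E'
from h import *
def marks(fn):
    I,D,K,M,P=load(fn); g=I[...,0]
    # warp tile plane z=.009 to metric top view, 0.5 mm/px, x up... world grid
    xs=np.arange(.38,.55,.0005); ys=np.arange(-.06,.34,.0005); X,Y=np.meshgrid(xs,ys,indexing='ij')
    uv=proj(K,M,np.c_[X.ravel(),Y.ravel(),np.full(X.size,.009)]).astype(np.float32).reshape(*X.shape,2)
    T=cv2.remap(I,uv[...,0],uv[...,1],cv2.INTER_LINEAR); h=cv2.cvtColor(T,cv2.COLOR_RGB2HSV)
    b=((T[...,2].astype(int)-T[...,0]>4)).astype(np.uint8)
    cs,H=cv2.findContours(b,cv2.RETR_CCOMP,cv2.CHAIN_APPROX_NONE)
    for c,hh in zip(cs,H[0]):
        r=cv2.minAreaRect(c)
        if hh[3]>=0 and cv2.contourArea(c)>4000: print('hole',[round(380+r[0][1]/2,1),round(-60+r[0][0]/2,1)],[round(x/2,1) for x in r[1]],'yaw',round(90-r[2],1),'area',cv2.contourArea(c)/4)
    cv2.imwrite(f'pics/{fn}_top.png',np.vstack([T[...,::-1],cv2.merge([b*255]*3)]))
if __name__=='__main__':
    import sys
    for f in sys.argv[1:]: print(f); marks(f)
E
python3 marks.py w2 scene0 side0
python3 - <<'E'
from h import *
I,D,K,M,P=load('w2'); z=P[...,2]
print('jar',rect(P,near(P,.657,.015,.04)&(z>.040)&(z<.055)&(D>0)))
E
```

```text
w2
scene0
hole [474.8, 244.6] [53.6, 53.7] yaw 62.2 area 2199.375
hole [462.4, 140.3] [314.2, 103.5] yaw 82.9 area 30371.375
side0
hole [475.2, 242.7] [53.9, 55.0] yaw 72.5 area 2262.25
hole [461.6, 140.3] [313.4, 103.1] yaw 82.6 area 30430.625
jar (array([656.3,  16.2]), array([38.1, 37.8]), 0.7, np.float64(0.0451), 528)
```

View pics/w2_top.png

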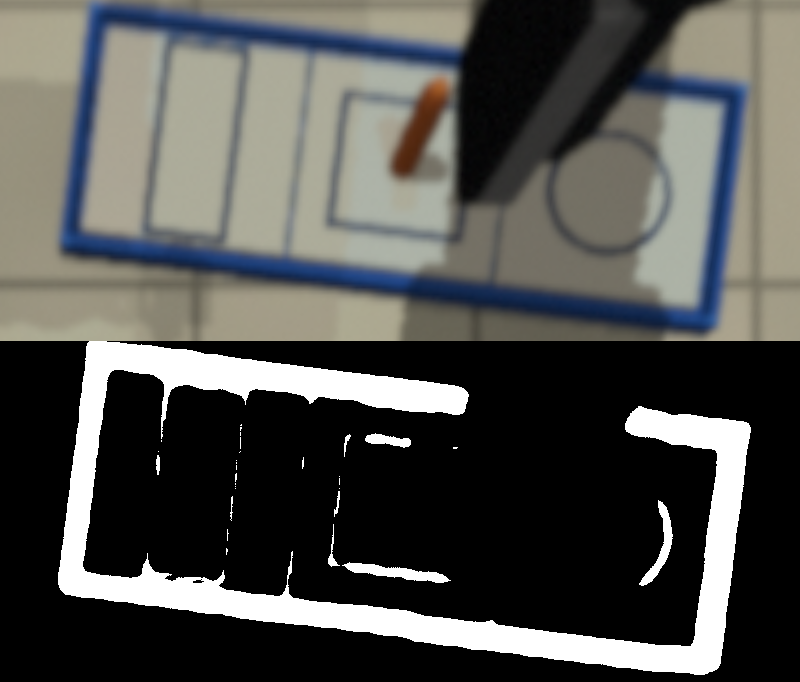

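The marks agree across the views to about 2 mm: circle (0.475,0.244), peg square (0.4625,0.141), rectangle (0.449,0.038), tray yaw -7.1°. The jar is at (0.6565,0.016), so I go down onto it.

>>> jog_arm(
  deltas=[
    [0,0,0,-0.1,-0.3,3.8,1],
    [0,0,0,0,0,3.8,1],
    [0,0,0,0,0,3.8,1],
    [0,0,0,0,0,3.8,1],
    [0,0,0,0,0,3.8,1],
    [0,0,0,0,0,3.8,1],
    [0,0,0,0,0,3.8,1],
    [0,0,0,0,0,3.0,1],
    [0,0,0,0,0,1.7,1],
    [0,0,0,0,0,0.6,1],
    [0,0,0,0,0,0,0],
    [0,0,0,0,0,0,0],
  ],
  grip_force=40,
)

```text
t: 3.03
tool_pos: [0.6575, 0.0107, 0.0351]
tool_rot: [3.141, -0.002, 0.002]
contact_force: [0.1, -0.0, 0.3]
opening: 0.064
```

>>> jog_arm(
  deltas=[
    [0,0,0,0,0,0,0],
    [0,0,0,0,0,0,0],
    [0,0,0,0,0,0,0],
    [0,0,0,0,0,0,0],
  ],
)

```text
t: 3.37
tool_pos: [0.659, 0.0117, 0.0372]
tool_rot: [3.141, -0.0, 0.007]
contact_force: [-1.6, -0.2, 6.9]
opening: 0.0384
```

>>> jog_arm(
  deltas=[
    [0,0,0,0,0,-2.5,0],
    [0,0,0,0,0,-3.5,0],
    [0,0,0,-1.2,-1.6,-1.0,0],
    [0,0,0,-2.3,-2.9,0,0],
    [0,0,0,-2.3,-2.9,0,0],
    [0,0,0,-2.3,-2.9,0,0],
    [0,0,0,-2.3,-2.9,0,0],
    [0,0,0,-2.3,-2.9,0,0],
    [0,0,0,-2.3,-2.9,0,0],
    [0,0,0,-2.3,-2.9,0,0],
    [0,0,0,-0.9,-1.3,0,0],
    [0,0,0,0,0,0,0],
  ],
)

```text
t: 4.37
tool_pos: [0.4725, 0.2464, 0.104]
tool_rot: [-3.141, -0.007, 0.002]
contact_force: [0.3, 0.1, -0.7]
opening: 0.0382
```

Run:
```python
from h import *
o=ctrl.get_obs(); print(o['tool_pos'].round(4),o['contact_force'],o['opening'])
I,D,K,M=grab('scene','s1');P=cloud(K,M,D);z=P[...,2]
o=ctrl.get_obs(); print(o['tool_pos'].round(4),o['tool_rot'].round(3),o['contact_force'].round(1))
m=near(P,.475,.244,.08)&(z>.05)&(z<.16)&(D>0)&(I.min(2)>90)
print(m.sum(), P[m].mean(0) if m.any() else '', P[m].min(0),P[m].max(0))
```

```text
[0.4725 0.2464 0.104 ] [ 0.30497759  0.07684458 -0.65986998] 0.03815432883405734
[0.4739 0.2452 0.1043] [3.141 0.005 0.   ] [-1.  -0.9 -1.1]
1 [0.48331911 0.29096176 0.12751863] [0.48331911 0.29096176 0.12751863] [0.48331911 0.29096176 0.12751863]
```

>>> jog_arm(
  deltas=[
    [0,0,0,0.3,0.1,2.5,0],
    [0,0,0,0,0,2.0,0],
    [0,0,0,0,0,0.6,0],
    [0,0,0,0,0,0.2,0],
    [0,0,0,0,0,0.2,0],
    [0,0,0,0,0,0.2,0],
    [0,0,0,0,0,0,0],
  ],
)

```text
t: 5.0
tool_pos: [0.4789, 0.243, 0.0481]
tool_rot: [-3.141, 0.001, -0.002]
contact_force: [-0.4, -0.4, -1.5]
opening: 0.0385
```

>>> jog_arm(
  deltas=[
    [0,0,0,-0.1,0,0.1,0],
    [0,0,0,0,0,0.1,0],
    [0,0,0,0,0,0,0],
  ],
)

```text
t: 5.25
tool_pos: [0.4776, 0.2432, 0.0462]
tool_rot: [-3.141, 0.0, -0.002]
contact_force: [-1.4, -0.3, 1.9]
opening: 0.0386
```

>>> jog_arm(
  deltas=[
    [0,0,0,0,0,0,0.75],
    [0,0,0,0,0,0,0.75],
    [0,0,0,0,0,-0.5,0.75],
    [0,0,0,0,0,-3.0,0.75],
    [0,0,0,0,0,-3.8,0.75],
    [0,0,0,1.5,0.2,-1.5,0.75],
    [0,0,0,3.8,0.6,0,0.75],
    [0,0,0,3.8,0.6,0,0.75],
    [0,0,0,3.8,0.7,0,0.75],
    [0,0,0,3.8,0.7,0,0.75],
    [0,0,0,2.9,0.5,0,0.75],
    [0,0,0.114,0,0,0,0.75],
  ],
)

```text
t: 6.25
tool_pos: [0.6778, 0.2081, 0.1335]
tool_rot: [3.136, -0.186, 0.005]
contact_force: [-1.0, -0.3, -0.6]
opening: 0.064
```

>>> jog_arm(
  deltas=[
    [0,0,0.114,0,0,0,0.75],
    [0,0,0.114,0,0,0,0.75],
    [0,0,0.114,0,0,0,0.75],
    [0,0,0,0,0,0,0.75],
  ],
)

```text
t: 6.58
tool_pos: [0.6732, 0.2099, 0.1335]
tool_rot: [-3.06, 0.713, -0.0]
contact_force: [0.2, 0.8, 0.1]
opening: 0.0643
```

Run:
```python
from h import *
o=ctrl.get_obs(); print(o['t'],o['tool_pos'].round(4),(R.from_rotvec(o['tool_rot']).as_matrix()[:,0]).round(3),o['opening'])
for n in ('wrist','scene'):
    I,D,K,M=grab(n,n+'3');P=cloud(K,M,D);z=P[...,2]
    print(n,'case',rect(P,near(P,.673,.21,.06)&(z>.0085)&(z<.022)&(D>0)))
    m=near(P,.475,.244,.035)&(z>.045)&(z<.06)&(D>0); print(' jar',rect(P,m),P[m].mean(0).round(4))
print(ctrl.get_obs()['tool_pos'])
```

```text
6.5833 [0.6732 0.2099 0.1335] [ 0.897 -0.442  0.   ] 0.0642725275811495
wrist case (array([674.6, 210.5]), array([24.1, 79. ]), 63.7, np.float64(0.0139), 2316)
 jar (array([0., 0.]), array([0., 0.]), 0.0, np.float64(nan), 0) [nan nan nan]
scene case (array([673.3, 208.1]), array([29.8, 80.8]), 62.8, np.float64(0.0129), 186)
 jar (array([476.3, 241.4]), array([36.9, 41.6]), 30.4, np.float64(0.0528), 108) [0.4777 0.2391 0.0519]
[0.6731177  0.2100326  0.13354334]
  return _methods._mean(a, axis=axis, dtype=dtype,
  ret = ret.dtype.type(ret / rcount)
<stdin>:6: RuntimeWarning: Mean of empty slice.
  ret = um.true_divide(
```

The jar stands at about (0.476,0.242), within 3 mm of the circle's centre. Now down on the case.

>>> jog_arm(
  deltas=[
    [0,0,0,0.1,0,3.5,0.75],
    [0,0,0,0,0,3.5,0.75],
    [0,0,0,0,0,2.4,0.75],
    [0,0,0,0,0,0.8,0.6],
    [0,0,0,0,0,0.3,0.5],
    [0,0,0,0,0,0,0],
    [0,0,0,0,0,0,0],
    [0,0,0,0,0,0,0],
    [0,0,0,0,0,0,0],
    [0,0,0,0,0,0,0],
  ],
)

```text
t: 7.52
tool_pos: [0.6752, 0.2098, 0.0303]
tool_rot: [-3.059, 0.71, -0.004]
contact_force: [-0.2, -0.4, 2.3]
opening: 0.0223
```

>>> jog_arm(
  deltas=[
    [0,0,0,0,0,-2.0,0],
    [0,0,-0.111,0,0,-3.0,0],
    [0,0,-0.111,0,0,-2.0,0],
    [0,0,-0.111,0,0,0,0],
    [0,0,0,-2.9,2.8,0,0],
    [0,0,0,-2.9,2.8,0,0],
    [0,0,0,-2.9,2.8,0,0],
    [0,0,0,-2.9,2.8,0,0],
    [0,0,0,-2.9,2.8,0,0],
    [0,0,0,-2.9,2.8,0,0],
    [0,0,0,-2.0,2.0,0,0],
    [0,0,0,-0.8,1.0,0,0],
  ],
)

```text
t: 8.52
tool_pos: [0.4462, 0.0366, 0.0979]
tool_rot: [3.135, -0.195, -0.002]
contact_force: [-0.4, 0.4, -0.1]
opening: 0.0225
```

>>> jog_arm(
  deltas=[
    [0,0,0,0,0,0,0],
    [0,0,0,0,0,0,0],
  ],
)

```text
t: 8.68
tool_pos: [0.4495, 0.0377, 0.099]
tool_rot: [-3.135, 0.195, -0.003]
contact_force: [0.8, 0.7, -0.6]
opening: 0.0225
```

Run:
```python
from h import *
o=ctrl.get_obs(); print(o['t'],o['tool_pos'].round(4),(R.from_rotvec(o['tool_rot']).as_matrix()[:,0]).round(3),o['opening'])
I,D,K,M=grab('wrist','w4');P=cloud(K,M,D);z=P[...,2]
p=o['tool_pos']; m=near(P,p[0],p[1],.06)&(z>.05)&(z<.095)&(D>0)
h=cv2.cvtColor(I,cv2.COLOR_RGB2HSV)
print(P[m].min(0).round(3),P[m].max(0).round(3), np.median(P[m],0).round(3), m.sum())
print(ctrl.get_obs()['tool_pos'])
```

```text
8.6833 [0.4495 0.0377 0.099 ] [ 0.992 -0.124  0.002] 0.022468905486840714
[0.407 0.013 0.069] [0.49  0.062 0.095] [0.457 0.038 0.083] 6636
[0.45003338 0.03797199 0.09914533]
```

View pics/w4.png

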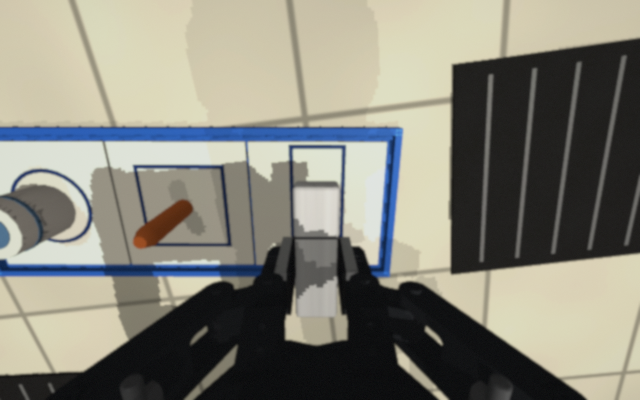

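The wrist view (w4) shows the case at (317,250), aligned with the rectangle outline (317,195). The peg and square are at (180,205) and the jar stands inside its circle at (50,215). Now lowering.

>>> jog_arm(
  deltas=[
    [0,0,0,0,0,2.5,0],
    [0,0,0,0,0,2.0,0],
    [0,0,0,0,0,0.8,0],
    [0,0,0,0,0,0.3,0],
    [0,0,0,0,0,0.2,0],
    [0,0,0,0,0,0.1,0],
    [0,0,0,0,0,0,0],
  ],
)

```text
t: 9.32
tool_pos: [0.4501, 0.038, 0.0402]
tool_rot: [3.136, -0.193, 0.002]
contact_force: [-0.3, 0.2, -0.4]
opening: 0.0223
```

>>> jog_arm(
  deltas=[
    [0,0,0,0,0,0.1,0],
    [0,0,0,0,0,0,0],
  ],
)

```text
t: 9.48
tool_pos: [0.4502, 0.0379, 0.0393]
tool_rot: [-3.136, 0.193, -0.004]
contact_force: [1.1, 0.3, 0.6]
opening: 0.0226
```

>>> jog_arm(
  deltas=[
    [0,0,0,0,0,0.1,0],
    [0,0,0,0,0,0,0.55],
    [0,0,0,0,0,0,0.55],
    [0,0,0,0,0,-0.5,0.55],
    [0,0,0,0,0,-3.0,0.55],
    [0,0,0,0,0,-4.0,1],
    [0,0,0,0.1,2.0,-3.5,1],
    [0,0,0,0.2,3.6,-1.5,1],
    [0,0,0,0.2,3.6,-1.5,1],
    [0,0,0.06,0.2,3.6,-1.5,1],
    [0,0,0.06,0.2,3.6,-1.5,1],
    [0,0,0.07,0.2,3.6,-1.0,1],
  ],
)

```text
t: 10.48
tool_pos: [0.4291, -0.1631, 0.2196]
tool_rot: [3.101, -0.494, 0.005]
contact_force: [1.0, 0.5, 0.3]
opening: 0.0854
```

>>> jog_arm(
  deltas=[
    [0,0,0.07,0,3.6,0,1],
    [0,0,0.07,-0.5,3.6,0,1],
    [0,0,0.07,-0.8,3.6,0,1],
    [0,0,0.07,-1,3.6,0,1],
    [0,0,0,0,0,0,1],
    [0,0,0,0,0,0,1],
  ],
)

```text
t: 10.98
tool_pos: [0.3492, -0.2831, 0.2175]
tool_rot: [-3.003, 0.924, -0.001]
contact_force: [0.6, -0.2, 0.4]
opening: 0.0858
```

Run:
```python
from h import *
o=ctrl.get_obs(); print(o['t'],o['q'].round(4),o['tool_pos'].round(4),(R.from_rotvec(o['tool_rot']).as_matrix()[:,0]).round(3),o['opening'])
I,D,K,M=grab('wrist','w5');P=cloud(K,M,D);z=P[...,2]
print('cup',rect(P,near(P,.489,-.388,.05)&(z>.074)&(z<.09)&(D>0)))
I,D,K,M,P=load('w1');z=P[...,2]
for c in((.36,-.39),(.382,-.49)):
  m=near(P,*c,.055)&(z>.074)&(z<.09)&(D>0); print('purple',rect(P,m))
I,D,K,M=grab('scene','s5');P=cloud(K,M,D);z=P[...,2]
m=near(P,.449,.038,.06)&(z>.016)&(z<.035)&(D>0); print('case',rect(P,m))
```

```text
10.9833 [-8.4720e-01 -3.6620e-01  2.0454e+00  4.0000e-04  1.4622e+00  1.3204e+00] [ 0.3492 -0.2831  0.2175] [ 0.827 -0.562  0.   ] 0.08582192214662886
cup (array([ 470.4, -375.8]), array([50. ,  4.9]), 55.5, np.float64(0.0794), 551)
purple (array([ 330.1, -388.8]), array([51.3, 51.1]), 63.5, np.float64(0.0794), 378)
purple (array([ 356.5, -487.7]), array([51.3, 49.2]), 39.1, np.float64(0.0792), 271)
case (array([450. ,  37.6]), array([28. , 80.4]), 83.7, np.float64(0.022), 200)
```

The case is down at (0.450,0.0376), along the rectangle to within 1°. Now I tilt the tool 50° outward for the cup.

>>> jog_arm(
  deltas=[
    [0,0.1247,0,0,0,0,1],
    [0,0.1247,0,0,0,0,1],
    [0,0.1247,0,0,0,0,1],
    [0,0.1247,0,0,0,0,1],
    [0,0.1247,0,0,0,0,1],
    [0,0.1247,0,0,0,0,1],
    [0,0.1247,0,0,0,0,1],
    [0,0,0,0,0,0,1],
    [0,0,0,-1.0,0.9,3,1],
    [0,0,0,-1.1,0,3,1],
    [0,0,0,0,0,0,1],
    [0,0,0,0,0,0,1],
  ],
)

```text
t: 12.08
tool_pos: [0.3782, -0.3106, 0.1591]
tool_rot: [2.54, -0.772, 1.171]
contact_force: [0.8, 0.1, 0.4]
opening: 0.0854
```

```bash
cat >> h.py <<'E'
def st(tgt=None):
    o=ctrl.get_obs(); T=R.from_rotvec(o['tool_rot']).as_matrix(); print(round(o['t'],2),'q',o['q'].round(3),'p',o['tool_pos'].round(4),'F',o['contact_force'].round(1),'op',round(o['opening'],4))
    z=T[:,2]; print('x',T[:,0].round(3),'y',T[:,1].round(3),'z',z.round(3),'lean',round(np.degrees(np.arccos(-z[2])),1),'az y+90',round(np.degrees(np.arctan2(T[1,1],T[0,1]))+90,1))
    if tgt is not None: print('to go, tool axes, cm',((np.array(tgt)-o['tool_pos'])@T*100).round(2))
    return o,T
E
python3 - <<'E'
from h import *
st((.4807,-.3828,.0514))
E
```

```text
12.08 q [-1.009 -0.744  2.533  0.571  0.615  0.807] p [ 0.3782 -0.3106  0.1591] F [0.8 0.1 0.4] op 0.0854
x [ 0.539 -0.363  0.76 ] y [-0.555 -0.832 -0.004] z [ 0.633 -0.42  -0.65 ] lean 49.4 az y+90 -33.7
to go, tool axes, cm [-0.04  0.35 16.53]
```

>>> jog_arm(
  deltas=[
    [0,0,0,0,0.3,3.5,1],
    [0,0,0,0,0,3.5,1],
    [0,0,0,0,0,0,1],
    [0,0,0,0,0,0,1],
  ],
)

```text
t: 12.42
tool_pos: [0.417, -0.3402, 0.1224]
tool_rot: [2.535, -0.77, 1.178]
contact_force: [0.2, -0.2, 0.8]
opening: 0.0855
```

```bash
cat > kin.py <<'E'
from h import *
from scipy.optimize import least_squares
Z=lambda a:R.from_euler('z',a).as_matrix(); Y=lambda a:R.from_euler('y',a).as_matrix()
OFF=None
def basis(q):
    A=Z(q[0]);B=A@Y(q[1]);C=B@Y(q[2]);D=C@Z(q[3]);E=D@Y(q[4])
    return np.c_[[0,0,1],A[:,0],A[:,1],B[:,2],B[:,0],C[:,2],C[:,0],E[:,2],E[:,0]],E
data=[([-1.34998,.05334,1.61431,0,1.47600,-.11901],[.2082,-.5887,.2521],[-3.0943,-.5309,0]),
([-.72,-.104,1.598,.003,1.644,.504],[.4794,-.321,.3555],[3.094,.542,.007]),
([-.094,.092,1.409,.002,1.643,1.472],[.6579,.013,.3518],[-3.139,-.007,.004]),
([-.8472,-.3662,2.0454,.0004,1.4622,1.3204],[.3492,-.2831,.2175],[-3.003,.924,-.001]),
([-1.009,-.744,2.533,.571,.615,.807],[.3782,-.3106,.1591],[2.54,-.772,1.171])]
import json,os
if os.path.exists('extra.json'): data+=json.load(open('extra.json'))
A=np.vstack([basis(q)[0] for q,_,_ in data]); b=np.concatenate([p for _,p,_ in data])
L=np.linalg.lstsq(np.vstack([A,np.eye(9)*.003]),np.r_[b,np.zeros(9)],rcond=None)[0]
# roll sign: E^T Rtool = Rz(s*q6+c)
def fk(q):
    Bm,E=basis(q); return Bm@L, E@Z(q[5]+c0)
c0=np.median([R.from_matrix((basis(q)[1]@Z(q[5])).T@R.from_rotvec(r).as_matrix()).as_rotvec()[2] for q,_,r in data])
LO=np.array([-3.01,-1.01,.06,-1.02,.09,-3.14]);HI=np.array([3.01,2.22,2.58,4.17,2.62,3.14])
def ik(p,Rm,q0):
    def f(q):
        P,Q=fk(q); return np.r_[(P-p)*10,R.from_matrix(Q.T@Rm).as_rotvec()]
    s=least_squares(f,np.clip(q0,LO+.01,HI-.01),bounds=(LO+.005,HI-.005)); return s.x,np.linalg.norm(s.fun)
if __name__=='__main__':
    print('L',L.round(3),'c0',c0)
    for q,p,r in data:
        P,Q=fk(q); print((P-p).round(4),np.degrees(R.from_matrix(Q.T@R.from_rotvec(r).as_matrix()).magnitude()).round(2))
E
python3 - <<'E'
from h import *; import json
o,T=st((.4807,-.3828,.0514)); json.dump([(o['q'].tolist(),o['tool_pos'].tolist(),o['tool_rot'].tolist())],open('extra.json','w'))
I,D,K,M=grab('scene','s6')
I,D,K,M=grab('wrist','w6')
E
python3 kin.py
```

```text
12.42 q [-0.959 -0.447  2.434  0.743  0.425  0.63 ] p [ 0.417  -0.3402  0.1224] F [ 0.2 -0.2  0.8] op 0.0855
x [ 0.536 -0.36   0.764] y [-0.555 -0.832 -0.003] z [ 0.636 -0.422 -0.646] lean 49.8 az y+90 -33.7
to go, tool axes, cm [-0.47  0.03 10.44]
L [0.238 0.    0.074 0.426 0.    0.609 0.096 0.257 0.   ] c0 1.5708716645560374
[-0.0001  0.     -0.0002] 0.01
[0.0002 0.     0.0002] 0.03
[-0.0001 -0.      0.    ] 0.04
[ 0. -0.  0.] 0.04
[-0.0001 -0.     -0.0002] 0.04
[ 0.0001 -0.      0.0002] 0.0
```

View pics/w6.png

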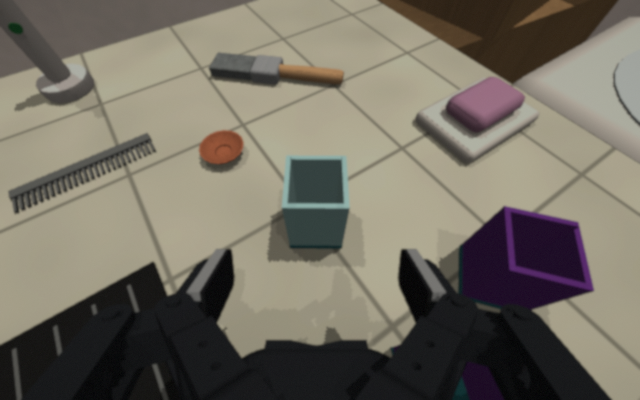

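w6 shows the cup centred between the jaws at (317,200), with the purple cup to the right at (525,255), clear of the fingers. The fitted kinematics match to 0.2 mm. I check the pick, lay, regrasp and final poses with IK before going on.

```bash
cat > plan.py <<'E'
from kin import *
def pose(az,lean):  # lean>0 points outward along az
    return Z(np.radians(az))@Y(-np.radians(lean))@np.diag([1.,-1,-1])
def test(n,p,az,lean,q0):
    q,e=ik(np.array(p),pose(az,lean),q0); 
    m=np.minimum(q-LO,HI-q); print(n,az,lean,'err',e.round(4),'q',q.round(2),'minmargin',m.min().round(2)); return q
E
python3 - <<'E'
from plan import *
o=ctrl.get_obs(); q0=o['q']
print(pose(-34,50).round(2))
q=test('pick',(.4807,-.3828,.0514),-34,50,q0)
q=test('lift',(.4807,-.3828,.20),-34,50,q)
q=test('turned',(.4807,-.3828,.20),-34,-40,[-.7,0,1.6,0,2.,1.3])
m=np.array([.456,-.155])
for az in (-34,-19,0,20,45,-60):
  u=np.array([np.cos(np.radians(az)),np.sin(np.radians(az))])
  test('lay',(*(m+.0116*u),.038),az,-40,q)
  for be in (30,40,50): test(' regrasp',(*(m-.012*u),.038),az,be,q0); test(' regrasp+',(*(m-.012*u-.1*np.sin(np.radians(be))*u),.038+.1*np.cos(np.radians(be))),az,be,q0)
pg=np.array([.4625,.1408])
for le in (-40,-50,-60): test('final',(*(pg+.01*np.array([.992,-.124])),.06),-7.1,le,[.3,0,1.6,0,2.2,1.3])
# mat centre
for fn in ('scene0','side0','w2'):
    I,D,K,M,P=load(fn); xs=np.arange(.33,.60,.001); ys=np.arange(-.30,-.02,.001); X,Yy=np.meshgrid(xs,ys,indexing='ij')
    uv=proj(K,M,np.c_[X.ravel(),Yy.ravel(),np.full(X.size,.003)]).astype(np.float32).reshape(*X.shape,2)
    T=cv2.remap(I,uv[...,0],uv[...,1],1).max(2); b=cv2.morphologyEx((T<50).astype(np.uint8),cv2.MORPH_CLOSE,np.ones((9,9)));b=cv2.morphologyEx(b,cv2.MORPH_OPEN,np.ones((41,41)))
    c=max(cv2.findContours(b,0,1)[0],key=cv2.contourArea); r=cv2.minAreaRect(c); print(fn,[330+r[0][1],-300+r[0][0]],r[1],r[2])
E
```

```text
[[ 0.53 -0.56  0.64]
 [-0.36 -0.83 -0.43]
 [ 0.77  0.   -0.64]]
pick -34 50 err 0.0 q [-0.89 -0.03  2.26  1.29  0.23  0.09] minmargin 0.14
lift -34 50 err 0.0 q [-0.89 -0.34  2.21  0.52  0.47  0.91] minmargin 0.37
turned -34 -40 err 0.0 q [-0.75  0.48  1.29 -0.11  2.06  1.4 ] minmargin 0.56
lay -34 -40 err 0.0 q [-0.51  0.42  1.68  0.05  1.73  1.64] minmargin 0.89
 regrasp -34 30 err 0.0 q [-0.44 -0.36  2.43 -0.15  0.56  1.83] minmargin 0.15
 regrasp+ -34 30 err 0.0 q [-0.41 -0.75  2.5  -0.12  0.88  1.81] minmargin 0.08
 regrasp -34 40 err 0.0 q [-0.42 -0.41  2.52 -0.32  0.36  2.01] minmargin 0.06
 regrasp+ -34 40 err 0.0983 q [-0.34 -0.83  2.58 -0.27  0.82  1.97] minmargin 0.01
 regrasp -34 50 err 0.0292 q [-0.38 -0.4   2.58 -0.94  0.22  2.64] minmargin 0.01
 regrasp+ -34 50 err 0.2782 q [-0.19 -0.74  2.58 -0.59  0.82  2.36] minmargin 0.01
lay -19 -40 err 0.0 q [-0.44  0.43  1.67 -0.07  1.74  1.47] minmargin 0.88
 regrasp -19 30 err 0.0 q [-0.55 -0.38  2.45  0.2   0.57  1.22] minmargin 0.13
 regrasp+ -19 30 err 0.0 q [-0.58 -0.81  2.53  0.16  0.92  1.26] minmargin 0.05
 regrasp -19 
[... 2229 characters left out ...]
0.67  3.03] minmargin 0.11
 regrasp+ -60 40 err 0.0 q [-0.06 -0.51  2.43 -0.73  0.94  2.92] minmargin 0.15
 regrasp -60 50 err 0.1118 q [-0.19 -0.23  2.41 -1.01  0.65  3.14] minmargin 0.01
 regrasp+ -60 50 err 0.0501 q [ 0.03 -0.49  2.49 -0.95  0.92  3.14] minmargin 0.01
final -7.1 -40 err 0.0 q [0.07 0.37 1.7  0.13 1.76 1.74] minmargin 0.86
final -7.1 -50 err 0.0 q [0.06 0.48 1.62 0.15 1.9  1.74] minmargin 0.72
final -7.1 -60 err 0.0 q [0.05 0.58 1.55 0.17 2.04 1.74] minmargin 0.58
scene0 [456.49998474121094, -157.00001525878906] (167.99996948242188, 168.99996948242188) -0.0Traceback (most recent call last):
  File "<stdin>", line 19, in <module>
ValueError: max() iterable argument is empty
```

Mat centre is (0.4565,-0.155). A mat azimuth of 45° keeps every pose well inside joint range. Now the cup.

>>> jog_arm(
  deltas=[
    [0,0,0,-0.5,0,1.5,1],
    [0,0,0,0,0,2.0,1],
    [0,0,0,0,0,2.0,1],
    [0,0,0,0,0,2.0,1],
    [0,0,0,0,0,1.5,1],
    [0,0,0,0,0,1.0,1],
    [0,0,0,0,0,0.4,1],
    [0,0,0,0,0,0,1],
    [0,0,0,0,0,0,1],
  ],
)

```text
t: 13.27
tool_pos: [0.48, -0.3842, 0.0555]
tool_rot: [2.526, -0.769, 1.184]
contact_force: [-0.8, 0.8, -0.8]
opening: 0.0854
```

Run:
```python
from h import *
st((.4807,-.3828,.0514))
```

```text
13.27 q [-0.893 -0.042  2.259  1.282  0.241  0.1  ] p [ 0.48   -0.3842  0.0555] F [-0.8  0.8 -0.8] op 0.0854
x [ 0.531 -0.356  0.769] y [-0.557 -0.831 -0.   ] z [ 0.639 -0.428 -0.64 ] lean 50.2 az y+90 -33.8
to go, tool axes, cm [-0.32 -0.16  0.24]
```

>>> jog_arm(
  deltas=[
    [0,0,0,-0.3,-0.1,0.1,1],
    [0,0,0,0,0,0,0],
    [0,0,0,0,0,0,0],
    [0,0,0,0,0,0,0],
    [0,0,0,0,0,0,0],
    [0,0,0,0,0,0,0],
  ],
  grip_force=45,
)

```text
t: 13.77
tool_pos: [0.4792, -0.3823, 0.05]
tool_rot: [2.529, -0.771, 1.181]
contact_force: [-2.8, 3.8, 5.7]
opening: 0.0496
```

Run:
```python
from h import *
st((.4807,-.3828,.0514))
```

```text
13.77 q [-0.892 -0.032  2.261  1.311  0.238  0.071] p [ 0.4792 -0.3823  0.05  ] F [-2.8  3.8  5.7] op 0.0496
x [ 0.533 -0.359  0.766] y [-0.557 -0.83  -0.001] z [ 0.637 -0.426 -0.642] lean 50.0 az y+90 -33.9
to go, tool axes, cm [ 0.2  -0.04  0.02]
```

The cup is gripped with the TCP at (-11, +10) mm from its centre, towards the rim edge. Lifting, then turning 90°.

>>> jog_arm(
  deltas=[
    [0,0,0,0.8,0,-0.64,0],
    [0,0,0,1.5,0,-1.28,0],
    [0,0,0,1.9,0,-1.6,0],
    [0,0,0,1.9,0,-1.6,0],
    [0,0,0,1.9,0,-1.6,0],
    [0,0,0,1.9,0,-1.6,0],
    [0,0,0,1.9,0,-1.6,0],
    [0,0,0,0,0,0,0],
  ],
)

```text
t: 14.43
tool_pos: [0.4803, -0.3842, 0.2101]
tool_rot: [2.521, -0.767, 1.188]
contact_force: [0.2, -0.1, -0.0]
opening: 0.0497
```

>>> jog_arm(
  deltas=[
    [0,-0.12,0,0,0,0,0],
    [0,-0.12,0,0,0,0,0],
    [0,-0.12,0,0,0,0,0],
    [0,-0.12,0,0,0,0,0],
    [0,-0.12,0,0,0,0,0],
    [0,-0.12,0,0,0,0,0],
    [0,-0.12,0,0,0,0,0],
    [0,-0.12,0,0,0,0,0],
    [0,-0.12,0,0,0,0,0],
    [0,-0.12,0,0,0,0,0],
    [0,-0.12,0,0,0,0,0],
    [0,-0.12,0,0,0,0,0],
  ],
)

```text
t: 15.43
tool_pos: [0.4791, -0.382, 0.2011]
tool_rot: [-2.738, 0.831, 0.808]
contact_force: [0.7, -0.2, -2.1]
opening: 0.0497
```

>>> jog_arm(
  deltas=[
    [0,-0.1,0,0,0,0,0],
    [0,-0.03,0,0,0,0,0],
    [0,0,0,0,0,0,0],
  ],
)

```text
t: 15.68
tool_pos: [0.4788, -0.3817, 0.1978]
tool_rot: [-2.652, 0.804, 0.973]
contact_force: [-0.3, -0.2, -3.2]
opening: 0.0495
```

Run:
```python
from h import *
st((.4636,-.148,.18))
```

```text
15.68 q [-0.752  0.485  1.296 -0.114  2.056  1.391] p [ 0.4788 -0.3817  0.1978] F [-0.3 -0.2 -3.2] op 0.0495
x [ 0.635 -0.422 -0.648] y [-0.556 -0.831 -0.004] z [-0.536  0.363 -0.762] lean 40.4 az y+90 -33.8
to go, tool axes, cm [ -9.66 -18.57  10.66]
```

>>> jog_arm(
  deltas=[
    [0,0,0,-0.7,-1.3,0.8,0],
    [0,0,0,-1.38,-2.65,1.52,0],
    [0,0,0,-1.38,-2.65,1.52,0],
    [0,0,0,-1.38,-2.65,1.52,0],
    [0,0,0,-1.38,-2.65,1.52,0],
    [0,0,0,-1.38,-2.65,1.52,0],
    [0,0,0,-1.38,-2.65,1.52,0],
    [0,0,0,-0.7,-1.3,0.7,0],
  ],
)

```text
t: 16.35
tool_pos: [0.4625, -0.1456, 0.1829]
tool_rot: [-2.656, 0.804, 0.968]
contact_force: [-0.7, -0.6, -2.3]
opening: 0.0491
```

>>> jog_arm(
  deltas=[
    [-0.0739,0,-0.088,0,0,0,0],
    [-0.0739,0,-0.088,0,0,0,0],
    [-0.0739,0,-0.088,0,0,0,0],
    [-0.0739,0,-0.088,0,0,0,0],
    [-0.0739,0,-0.088,0,0,0,0],
    [-0.0739,0,-0.088,0,0,0,0],
    [-0.0739,0,-0.088,0,0,0,0],
    [-0.0739,0,-0.088,0,0,0,0],
    [-0.0739,0,-0.088,0,0,0,0],
    [-0.0739,0,-0.088,0,0,0,0],
    [-0.0739,0,-0.088,0,0,0,0],
    [-0.0739,0,-0.088,0,0,0,0],
  ],
)

```text
t: 17.35
tool_pos: [0.4637, -0.149, 0.1835]
tool_rot: [2.517, 1.056, -0.913]
contact_force: [-0.4, 0.4, -2.6]
opening: 0.0494
```

>>> jog_arm(
  deltas=[
    [0,0,0,0,0,0,0],
    [0,0,0,0,0,0,0],
  ],
)

```text
t: 17.52
tool_pos: [0.4631, -0.1487, 0.1838]
tool_rot: [2.522, 1.046, -0.916]
contact_force: [0.4, 0.0, -2.6]
opening: 0.0494
```

Run:
```python
from h import *
st((.4636,-.148,.06))
I,D,K,M=grab('scene','s7');J,_,K2,M2=grab('side','d7')
cv2.imwrite('pics/c7.png',np.hstack([cv2.resize(I[150:310,210:410],(400,320)),cv2.resize(J[90:250,240:440],(400,320))])[...,::-1])
# cup axis direction & lowest points from scene depth
P=cloud(K,M,D); m=near(P,.4565,-.155,.09)&(P[...,2]>.05)&(P[...,2]<.26)&(D>0)
h=cv2.cvtColor(I,cv2.COLOR_RGB2HSV); m&=(h[...,0]>75)&(h[...,0]<105)&(h[...,1]>40); print(m.sum(),P[m].min(0),P[m].max(0))
```

```text
17.52 q [-0.183  0.063  1.827 -0.56   1.675  0.664] p [ 0.4631 -0.1487  0.1838] F [ 0.4  0.  -2.6] op 0.0494
x [ 0.542  0.543 -0.641] y [ 0.708 -0.706 -0.001] z [-0.453 -0.453 -0.767] lean 39.9 az y+90 45.0
to go, tool axes, cm [ 8.   -0.    9.45]
1043 [ 0.41253777 -0.20222141  0.1467559 ] [ 0.54633289 -0.07085763  0.25934419]
```

View pics/c7.png

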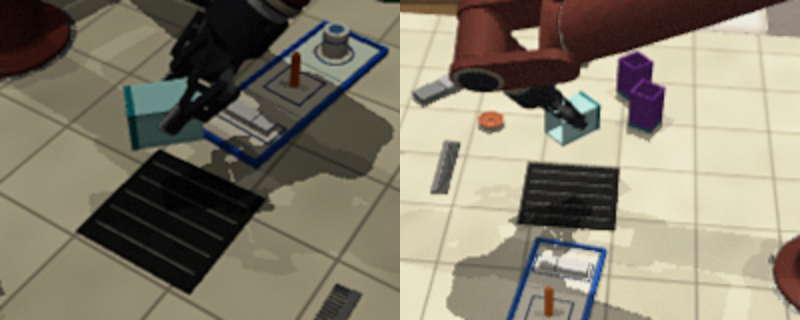

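c7 shows the cup held horizontal above the mat: left at (165,112) with its base to the left, right at (573,120). The gripper is clear of the tray. Lowering.

>>> jog_arm(
  deltas=[
    [0,0,0,1.92,0,2.3,0],
    [0,0,0,1.92,0,2.3,0],
    [0,0,0,1.92,0,2.3,0],
    [0,0,0,1.92,0,2.3,0],
    [0,0,0,0.77,0,0.92,0],
    [0,0,0,0.32,0,0.38,0],
    [0,0,0,0,0,0,0],
    [0,0,0,0,0,0,0],
  ],
)

```text
t: 18.28
tool_pos: [0.4646, -0.1498, 0.0487]
tool_rot: [2.52, 1.046, -0.914]
contact_force: [0.5, -0.9, -1.5]
opening: 0.0491
```

Run:
```python
from h import *
st((.4636,-.148,.0393))
I,D,K,M=grab('scene','s8');P=cloud(K,M,D)
```

```text
18.28 q [-0.184  0.261  1.867 -0.562  1.471  0.791] p [ 0.4646 -0.1498  0.0487] F [ 0.5 -0.9 -1.5] op 0.0491
x [ 0.542  0.543 -0.641] y [ 0.708 -0.706  0.001] z [-0.452 -0.455 -0.767] lean 39.9 az y+90 45.1
to go, tool axes, cm [ 0.64 -0.2   0.68]
```

>>> jog_arm(
  deltas=[
    [0,0,0,0.2,-0.1,0.23,0],
    [0,0,0,0.2,-0.1,0.23,0],
    [0,0,0,0.06,0,0.08,0],
    [0,0,0,0.06,0,0.08,0],
    [0,0,0,0,0,0,0],
  ],
)

```text
t: 18.75
tool_pos: [0.4627, -0.1477, 0.0413]
tool_rot: [2.52, 1.046, -0.917]
contact_force: [-1.0, 4.0, 7.8]
opening: 0.0495
```

>>> jog_arm(
  deltas=[
    [0,0,0,0.06,0,0.08,0],
    [0,0,0,0,0,0,0],
  ],
)

```text
t: 18.92
tool_pos: [0.4628, -0.1478, 0.0413]
tool_rot: [2.519, 1.046, -0.918]
contact_force: [-1.1, 4.1, 13.1]
opening: 0.0494
```

>>> jog_arm(
  deltas=[
    [0,0,0,-0.06,0,-0.08,0],
    [0,0,0,0,0,0,0.7],
    [0,0,0,0,0,0,1],
    [0,0,0,0,0,0,1],
    [0,0,0,0,0,-0.5,1],
    [0,0,0,0,0,-2.0,1],
    [0,0,0,0,0,-3.5,1],
    [0,0,0,0,0,-3.5,1],
    [0,0,0,0,0,-3.5,1],
    [0,0,0,0,0,0,1],
  ],
)

```text
t: 19.75
tool_pos: [0.5265, -0.0872, 0.1454]
tool_rot: [2.52, 1.047, -0.9]
contact_force: [0.5, -0.8, 0.3]
opening: 0.0856
```

Run:
```python
from h import *
st()
I,D,K,M=grab('wrist','w9');P=cloud(K,M,D);z=P[...,2]
m=near(P,.4565,-.155,.085)&(z>.046)&(z<.062)&(D>0); print('cup top wrist',rect(P,m),P[m].mean(0))
h=cv2.cvtColor(I,cv2.COLOR_RGB2HSV); m=near(P,.4565,-.155,.085)&(z>.012)&(z<.062)&(D>0);print(rect(P,m),P[m].max(0))
I,D,K,M=grab('scene','s9');P=cloud(K,M,D);z=P[...,2]
m=near(P,.4565,-.155,.085)&(z>.046)&(z<.062)&(D>0); print('cup top scene',rect(P,m),P[m].mean(0))
```

```text
19.75 q [-0.068  0.241  1.696 -0.511  1.678  0.785] p [ 0.5265 -0.0872  0.1454] F [ 0.5 -0.8  0.3] op 0.0856
x [ 0.547  0.544 -0.636] y [ 0.711 -0.703  0.009] z [-0.443 -0.457 -0.771] lean 39.5 az y+90 45.3
cup top wrist (array([ 455.9, -153.5]), array([81.2, 50.5]), 45.3, np.float64(0.0529), 2561) [ 0.46154189 -0.14824229  0.0526814 ]
(array([ 456. , -153.5]), array([81.2, 50.5]), 45.3, np.float64(0.0528), 3015) [ 0.50172853 -0.1076591   0.05422536]
cup top scene (array([ 456.1, -154.8]), array([79.7, 54.7]), 44.6, np.float64(0.0525), 564) [ 0.45767797 -0.15702929  0.05232393]
```

View pics/w9.png

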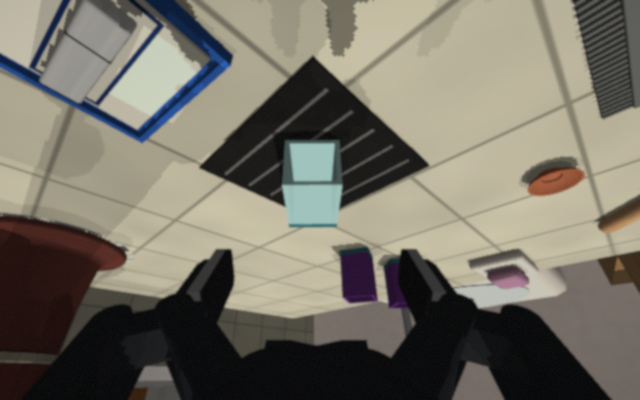

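w9 shows the cup lying at rest on the mat at (313,182), its mouth facing the gripper's side. Its centre is (0.456,-0.154) and its axis 45.3°. I check the regrasp path.

Run:
```python
from plan import *
o,T=st((.4485,-.1615,.22)); q=o['q']
for p,l in (((.4485,-.1615,.22),-39.5),((.4485,-.1615,.22),-20),((.4485,-.1615,.22),0),((.4485,-.1615,.22),20),((.4485,-.1615,.22),45),((.3985,-.2115,.20),45),((.3985,-.2115,.109),45),((.4485,-.1615,.0386),45),((.4485,-.1615,.22),45),((.4485,-.1615,.22),0),((.4485,-.1615,.22),-45)):
    q=test('',p,45.2,l,q)
```

```text
19.85 q [-0.071  0.244  1.704 -0.511  1.675  0.785] p [ 0.5225 -0.0882  0.1404] F [-0.   0.1 -1.2] op 0.0856
x [ 0.542  0.544 -0.64 ] y [ 0.71  -0.704  0.002] z [-0.45  -0.456 -0.768] lean 39.8 az y+90 45.2
to go, tool axes, cm [-13.09  -0.07   0.55]
 45.2 -39.5 err 0.0 q [-0.21 -0.01  1.84 -0.57  1.71  0.6 ] minmargin 0.45
 45.2 -20 err 0.0 q [-0.33 -0.17  1.91 -0.31  1.56  0.48] minmargin 0.67
 45.2 0 err 0.0 q [-0.5  -0.29  1.98 -0.    1.45  0.28] minmargin 0.6
 45.2 20 err 0.0 q [-0.69 -0.36  2.07  0.35  1.42  0.04] minmargin 0.51
 45.2 45 err 0.0 q [-0.91 -0.34  2.15  0.78  1.49 -0.26] minmargin 0.43
 45.2 45 err 0.0 q [-1.07 -0.31  2.16  0.74  1.57 -0.4 ] minmargin 0.42
 45.2 45 err 0.0 q [-1.07 -0.16  2.21  0.76  1.42 -0.54] minmargin 0.37
 45.2 45 err 0.0 q [-0.91 -0.01  2.22  0.85  1.21 -0.56] minmargin 0.36
 45.2 45 err 0.0 q [-0.91 -0.34  2.15  0.78  1.49 -0.26] minmargin 0.43
 45.2 0 err 0.0 q [-0.5  -0.29  1.98 -0.    1.45  0.28] minmargin 0.6
 45.2 -45 err 0.0 q [-0.18  0.03  1.82 -0.64  1.76  0.63] minmargin 0.38
```

>>> jog_arm(
  deltas=[
    [0,0,0,-3.27,0,0.14,1],
    [0,0,0,-3.27,0,0.14,1],
    [0,0,0,-3.27,0,0.14,1],
    [0,0,0,-3.27,0,0.14,1],
    [0,0.123,0,0,0,0,1],
    [0,0.123,0,0,0,0,1],
    [0,0.123,0,0,0,0,1],
    [0,0.123,0,0,0,0,1],
    [0,0.123,0,0,0,0,1],
    [0,0.123,0,0,0,0,1],
    [0,0.123,0,0,0,0,1],
    [0,0.123,0,0,0,0,1],
  ],
)

```text
t: 20.85
tool_pos: [0.4469, -0.1623, 0.2177]
tool_rot: [-2.772, -1.151, -0.408]
contact_force: [-1.1, 0.0, 0.2]
opening: 0.0855
```

>>> jog_arm(
  deltas=[
    [0,0.123,0,0,0,0,1],
    [0,0.123,0,0,0,0,1],
    [0,0.123,0,0,0,0,1],
    [0,0.123,0,0,0,0,1],
    [0,0,0,-3.2,0,0.7,1],
    [0,0,0,-3.2,0,0.7,1],
    [0,0,0,-3.2,0,0.7,1],
    [0,0,0,-3.2,0,0.7,1],
    [0,0,0,0,0,0,1],
    [0,0,0,0,0,0,1],
  ],
)

```text
t: 21.68
tool_pos: [0.3959, -0.2115, 0.1064]
tool_rot: [-2.458, -1.013, -1.008]
contact_force: [-0.2, -0.3, 0.5]
opening: 0.0854
```

Run:
```python
from h import *
st((.4485,-.1615,.0386))
I,D,K,M=grab('wrist','w10');P=cloud(K,M,D);z=P[...,2]
m=near(P,.4565,-.155,.085)&(z>.046)&(z<.062)&(D>0); print('cup top wrist',rect(P,m))
st((.4485,-.1615,.0386))
```

```text
21.68 q [-1.075 -0.157  2.215  0.749  1.42  -0.535] p [ 0.3959 -0.2115  0.1064] F [-0.2 -0.3  0.5] op 0.0854
x [0.506 0.498 0.704] y [ 0.707 -0.707 -0.007] z [ 0.494  0.502 -0.71 ] lean 44.8 az y+90 45.0
to go, tool axes, cm [0.38 0.23 9.93]
cup top wrist (array([ 455.4, -154.7]), array([80.8, 50.3]), 45.0, np.float64(0.0527), 5946)
21.73 q [-1.074 -0.159  2.213  0.75   1.42  -0.535] p [ 0.3969 -0.2123  0.1082] F [-0.1  0.1  0.2] op 0.0853
x [0.504 0.501 0.704] y [ 0.708 -0.706 -0.003] z [ 0.495  0.5   -0.711] lean 44.7 az y+90 45.1
to go, tool axes, cm [ 0.25  0.09 10.04]
```

>>> jog_arm(
  deltas=[
    [0,0,0,0.2,0.1,2.0,1],
    [0,0,0,0,0,2.5,1],
    [0,0,0,0,0,2.5,1],
    [0,0,0,0,0,1.8,1],
    [0,0,0,0,0,0.8,1],
    [0,0,0,0,0,0.3,1],
    [0,0,0,0,0,0,1],
    [0,0,0,0,0,0,1],
  ],
)

```text
t: 22.4
tool_pos: [0.4487, -0.1641, 0.041]
tool_rot: [-2.461, -1.024, -1.011]
contact_force: [1.2, 0.9, 0.8]
opening: 0.0855
```

Run:
```python
from h import *
st((.4485,-.1615,.0386))
```

```text
22.4 q [-0.91  -0.013  2.222  0.84   1.21  -0.554] p [ 0.4487 -0.1641  0.041 ] F [1.2 0.9 0.8] op 0.0855
x [0.501 0.506 0.702] y [ 0.709 -0.705  0.002] z [ 0.496  0.497 -0.712] lean 44.6 az y+90 45.2
to go, tool axes, cm [-0.05 -0.2   0.29]
```

>>> jog_arm(
  deltas=[
    [0,0,0,0,-0.1,0.2,1],
    [0,0,0,0,0,0,0],
    [0,0,0,0,0,0,0],
    [0,0,0,0,0,0,0],
    [0,0,0,0,0,0,0],
    [0,0,0,0,0,0,0],
  ],
)

```text
t: 22.9
tool_pos: [0.4485, -0.1621, 0.0387]
tool_rot: [-2.461, -1.022, -1.01]
contact_force: [-1.5, -1.5, 3.0]
opening: 0.0496
```

Run:
```python
from h import *
o,T=st((.4485,-.1615,.0386))
I,D,K,M=grab('scene','s11');P=cloud(K,M,D);z=P[...,2]
m=near(P,.4565,-.155,.06)&(z>.046)&(z<.058)&(D>0); print(rect(P,m))
I,D,K,M=grab('wrist','w11');P=cloud(K,M,D);z=P[...,2]
m=near(P,.4565,-.155,.07)&(z>.046)&(z<.06)&(D>0); print(rect(P,m)); st()
```

```text
22.9 q [-0.908 -0.01   2.224  0.843  1.205 -0.555] p [ 0.4485 -0.1621  0.0387] F [-1.5 -1.5  3. ] op 0.0496
x [0.502 0.504 0.703] y [ 0.709 -0.706  0.   ] z [ 0.496  0.498 -0.712] lean 44.6 az y+90 45.1
to go, tool axes, cm [ 0.02 -0.04  0.04]
(array([ 458.8, -157. ]), array([80.8, 72.5]), 41.9, np.float64(0.0525), 525)
(array([ 452.7, -157.4]), array([ 90.1, 114.4]), 45.7, np.float64(0.0527), 20661)
23.0 q [-0.908 -0.01   2.224  0.842  1.206 -0.555] p [ 0.4485 -0.1621  0.0387] F [-2.3 -1.8  3.6] op 0.0495
x [0.502 0.505 0.702] y [ 0.709 -0.705  0.   ] z [ 0.496  0.498 -0.712] lean 44.6 az y+90 45.1
```

Gripped over the base edge. The cup's centre is 15 mm ahead of the TCP on the tool axis. Lift and finish the turn.

>>> jog_arm(
  deltas=[
    [0,0,0,0.7,0,-0.71,0],
    [0,0,0,1.4,0,-1.42,0],
    [0,0,0,2.1,0,-2.14,0],
    [0,0,0,2.1,0,-2.14,0],
    [0,0,0,2.1,0,-2.14,0],
    [0,0,0,2.1,0,-2.14,0],
    [0,0,0,1.4,0,-1.42,0],
    [0,0,0,0,0,0,0],
  ],
)

```text
t: 23.67
tool_pos: [0.4495, -0.1633, 0.2133]
tool_rot: [-2.464, -1.029, -1.016]
contact_force: [0.6, -0.1, -1.8]
opening: 0.0494
```

>>> jog_arm(
  deltas=[
    [0,-0.121,0,0,0,0,0],
    [0,-0.121,0,0,0,0,0],
    [0,-0.121,0,0,0,0,0],
    [0,-0.121,0,0,0,0,0],
    [0,-0.121,0,0,0,0,0],
    [0,-0.121,0,0,0,0,0],
    [0,-0.121,0,0,0,0,0],
    [0,-0.121,0,0,0,0,0],
    [0,-0.121,0,0,0,0,0],
    [0,-0.121,0,0,0,0,0],
    [0,-0.121,0,0,0,0,0],
    [0,-0.121,0,0,0,0,0],
  ],
)

```text
t: 24.67
tool_pos: [0.4479, -0.1612, 0.207]
tool_rot: [2.533, 1.056, -0.895]
contact_force: [-0.3, -0.1, -2.8]
opening: 0.0497
```

>>> jog_arm(
  deltas=[
    [0,-0.119,0,0,0,0,0],
    [0.054,0,0.054,0,0,0,0],
    [0.0615,0,0.06,0,0,0,0],
    [0.0615,0,0.06,0,0,0,0],
    [0.0615,0,0.06,0,0,0,0],
    [0.0615,0,0.06,0,0,0,0],
    [0.0615,0,0.06,0,0,0,0],
    [0.0615,0,0.06,0,0,0,0],
    [0.0615,0,0.06,0,0,0,0],
    [0.0615,0,0.06,0,0,0,0],
    [0.0615,0,0.06,0,0,0,0],
    [0.0415,0,0.04,0,0,0,0],
  ],
)

```text
t: 25.67
tool_pos: [0.4475, -0.1619, 0.206]
tool_rot: [-2.843, 0.172, 1.195]
contact_force: [0.1, -0.3, -2.2]
opening: 0.0497
```

>>> jog_arm(
  deltas=[
    [0,0,0,0,0,0,0],
    [0,0,0,0,0,0,0],
  ],
)

```text
t: 25.83
tool_pos: [0.4474, -0.1619, 0.2066]
tool_rot: [-2.845, 0.165, 1.196]
contact_force: [-0.3, -0.7, -2.9]
opening: 0.0497
```

Run:
```python
from plan import *
o,T=st((.4732,.1395,.17))
q=test('hover',(.4732,.1395,.17),-7.1,-45.4,o['q']); test('f',(.4732,.1395,.06),-7.1,-45.4,q)
print('corr rot',R.from_matrix(T.T@pose(-7.1,-45.4)).as_rotvec().round(3))
```

```text
25.83 q [-0.398  0.226  1.636 -0.22   2.046  1.267] p [ 0.4474 -0.1619  0.2066] F [-0.3 -0.7 -2.9] op 0.0497
x [ 0.695 -0.079 -0.715] y [-0.118 -0.993 -0.006] z [-0.709  0.088 -0.7  ] lean 45.6 az y+90 -6.8
to go, tool axes, cm [  2.03 -30.22   3.4 ]
hover -7.1 -45.4 err 0.0 q [0.06 0.28 1.63 0.15 2.   1.77] minmargin 0.62
f -7.1 -45.4 err 0.0 q [0.06 0.43 1.66 0.14 1.84 1.74] minmargin 0.78
corr rot [-0.     0.004  0.008]
```

>>> jog_arm(
  deltas=[
    [0,0,0,0.1,-1.6,0.2,0],
    [0,0,0,0.23,-3.4,0.38,0],
    [0,0,0,0.23,-3.4,0.38,0],
    [0,0,0,0.23,-3.4,0.38,0],
    [0,0,0,0.23,-3.4,0.38,0],
    [0,0,0,0.23,-3.4,0.38,0],
    [0,0,0,0.23,-3.4,0.38,0],
    [0,0,0,0.23,-3.4,0.38,0],
    [0,0,0,0.23,-3.4,0.38,0],
    [0,0,0,0.1,-1.4,0.2,0],
    [0,0,0,0,0,0,0],
    [0,0,0,0,0,0,0],
  ],
)

```text
t: 26.83
tool_pos: [0.4733, 0.1397, 0.1701]
tool_rot: [-2.849, 0.164, 1.195]
contact_force: [-1.0, 0.3, -2.6]
opening: 0.0497
```

Run:
```python
from plan import *
o,T=st((.4732,.1395,.155))
print('corr rot',R.from_matrix(T.T@pose(-7.1,-45.4)).as_rotvec().round(3))
c=o['tool_pos']+T@[0,0,.0151]; print('cup centre est',c.round(4))
ax=T@np.array([1,0,1])/2**.5; 
for n in('scene','side'):
    I,D,K,M=grab(n,n+'12');P=cloud(K,M,D);z=P[...,2];h=cv2.cvtColor(I,cv2.COLOR_RGB2HSV)
    m=near(P,c[0],c[1],.06)&(z>.09)&(z<.24)&(h[...,0]>75)&(h[...,0]<105)&(h[...,1]>40)&(D>0)
    q=P[m]; print(n,len(q),q.min(0).round(4),q.max(0).round(4))
    if n=='scene':
        t=m&(z>np.percentile(q[:,2],99)-.006); print('base top',rect(P,t))
    top=m&(z>.175); print('top pts',rect(P,top) if top.sum()>5 else 0)
I=cv2.imread('pics/scene12.png');J=cv2.imread('pics/side12.png')
cv2.imwrite('pics/c12.png',np.hstack([cv2.resize(I[110:230,290:440],(400,320)),cv2.resize(J[180:300,240:390],(400,320))]))
```

```text
26.83 q [0.066 0.287 1.629 0.146 2.007 1.759] p [0.4733 0.1397 0.1701] F [-1.   0.3 -2.6] op 0.0497
x [ 0.696 -0.079 -0.714] y [-0.116 -0.993 -0.004] z [-0.709  0.085 -0.7  ] lean 45.5 az y+90 -6.7
to go, tool axes, cm [1.08 0.03 1.06]
corr rot [0.003 0.002 0.008]
cup centre est [0.4626 0.141  0.1596]
scene 552 [0.434  0.0855 0.1171] [0.5128 0.1687 0.2271]
base top (array([502.8, 110.1]), array([12.8, 17.4]), 75.9, np.float64(0.2196), 9)
top pts (array([466.5, 130.6]), array([62. , 90.8]), 37.3, np.float64(0.1983), 269)
side 370 [0.4344 0.086  0.1149] [0.5176 0.1826 0.2372]
top pts (array([475.1, 136.8]), array([97.9, 79. ]), 82.8, np.float64(0.1969), 188)
```

View pics/c12.png

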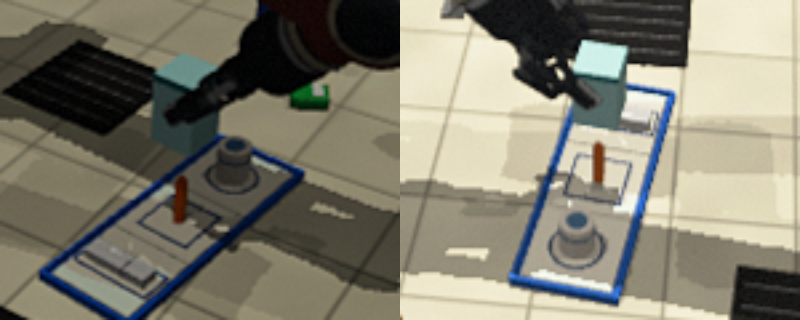

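c12 shows the inverted cup upright above the peg, at (185,100) left and (600,80) right. The jar is in its circle and the case in its rectangle. A quick numeric check of the cup's centre before lowering.

Run:
```python
from h import *
for n in('scene12','side12'):
    I,D,K,M,P=load(n);z=P[...,2];h=cv2.cvtColor(I,cv2.COLOR_RGB2HSV)
    for zz in (.1996,):
        m=near(P,.4626,.141,.045)&(abs(z-zz)<.006)&(I.min(2)>60)&(D>0); print(n,rect(P,m))
        # visible top face by brightness mask in image, cast on plane
        b=((I[...,1]>150)&near(P,.4626,.141,.05)&(z>.17)).astype(np.uint8); c=cv2.findContours(b,0,1)[0]; c=max(c,key=cv2.contourArea) if c else None
        if c is not None: q=onz(K,M,c[:,0],zz)[:,:2]*1000; r=cv2.minAreaRect(q.astype(np.float32)); print('  face',np.round(r[0],1),np.round(r[1],1),round(r[2],1),cv2.contourArea(c))
```

```text
scene12 (array([459.6, 141.7]), array([52.9, 45.7]), 88.0, np.float64(0.1987), 161)
  face [476.6 121.8] [0. 0.] 0.0 0.0
side12 (array([461.7, 142.7]), array([56.1, 50.5]), 83.7, np.float64(0.2006), 231)
  face [463.6 140.1] [51.6 54.7] 83.5 189.0
```

>>> jog_arm(
  deltas=[
    [0,0,0,1.4,0,1.4,0],
    [0,0,0,1.4,0,1.4,0],
    [0,0,0,0,0,0,0],
  ],
)

```text
t: 27.18
tool_pos: [0.4718, 0.1381, 0.128]
tool_rot: [-2.844, 0.171, 1.201]
contact_force: [-1.2, -0.7, -3.3]
opening: 0.0501
```

>>> jog_arm(
  deltas=[
    [0,0,0,1.07,0,1.05,0],
    [0,0,0,1.07,0,1.05,0],
    [0,0,0,1.07,0,1.05,0],
    [0,0,0,0.8,0,0.79,0],
    [0,0,0,0.3,0,0.29,0],
    [0,0,0,0,0,0,0],
    [0,0,0,0,0,0,0],
  ],
)

```text
t: 27.77
tool_pos: [0.4737, 0.1398, 0.0707]
tool_rot: [-2.847, 0.167, 1.194]
contact_force: [0.2, -0.2, -1.6]
opening: 0.0497
```

Run:
```python
from plan import *
o,T=st((.4732,.1395,.060))
print('corr rot',R.from_matrix(T.T@pose(-7.1,-45.4)).as_rotvec().round(3))
```

```text
27.77 q [0.065 0.418 1.653 0.14  1.853 1.737] p [0.4737 0.1398 0.0707] F [ 0.2 -0.2 -1.6] op 0.0497
x [ 0.696 -0.08  -0.713] y [-0.119 -0.993 -0.004] z [-0.708  0.088 -0.701] lean 45.5 az y+90 -6.8
to go, tool axes, cm [0.73 0.04 0.79]
corr rot [0.    0.002 0.006]
```

Now 8 mm down gently, then millimetre steps watching the force.

>>> jog_arm(
  deltas=[
    [0,0,0,0.25,0,0.25,0],
    [0,0,0,0.18,0,0.18,0],
    [0,0,0,0.1,0,0.1,0],
    [0,0,0,0.07,0,0.07,0],
    [0,0,0,0,0,0,0],
  ],
)

```text
t: 28.18
tool_pos: [0.4736, 0.1398, 0.0623]
tool_rot: [-2.847, 0.167, 1.193]
contact_force: [0.1, -0.1, -1.5]
opening: 0.0496
```

>>> jog_arm(
  deltas=[
    [0,0,0,0.07,0,0.07,0],
    [0,0,0,0,0,0,0],
  ],
)

```text
t: 28.35
tool_pos: [0.4736, 0.1398, 0.0613]
tool_rot: [-2.847, 0.167, 1.193]
contact_force: [0.3, 0.1, -2.0]
opening: 0.0493
```

>>> jog_arm(
  deltas=[
    [0,0,0,0.07,0,0.07,0],
    [0,0,0,0,0,0,0],
  ],
)

```text
t: 28.52
tool_pos: [0.4736, 0.1398, 0.0602]
tool_rot: [-2.847, 0.167, 1.193]
contact_force: [-0.2, 0.2, -1.4]
opening: 0.0494
```

>>> jog_arm(
  deltas=[
    [0,0,0,0.05,0,0.05,0],
    [0,0,0,0,0,0,0],
  ],
)

```text
t: 28.68
tool_pos: [0.4737, 0.1398, 0.0599]
tool_rot: [-2.847, 0.167, 1.193]
contact_force: [-1.3, 0.7, 0.2]
opening: 0.0494
```

>>> jog_arm(
  deltas=[
    [0,0,0,0.04,0,0.04,0],
    [0,0,0,0,0,0,0],
  ],
)

```text
t: 28.85
tool_pos: [0.4737, 0.1398, 0.0599]
tool_rot: [-2.847, 0.167, 1.194]
contact_force: [-1.0, 0.2, 3.6]
opening: 0.05
```

Contact at 3.6 N. Release and back out along the fingers.

>>> jog_arm(
  deltas=[
    [0,0,0,0,0,0,0.7],
    [0,0,0,0,0,0,0.85],
    [0,0,0,0,0,0,0.85],
    [0,0,0,0,0,-0.5,0.85],
    [0,0,0,0,0,-2.0,0.85],
    [0,0,0,0,0,-3.5,0.85],
    [0,0,0,0,0,-3.5,0.85],
    [0,0,0,-1.5,0,-3.5,0.85],
    [0,0,0,-2.5,0,-3,0.85],
    [0,0,0,0,0,0,0.85],
    [0,0,0,0,0,0,0.85],
  ],
)

```text
t: 29.77
tool_pos: [0.5612, 0.1289, 0.2031]
tool_rot: [-2.851, 0.167, 1.182]
contact_force: [0.5, -1.2, -0.3]
opening: 0.0726
```

Run:
```python
from h import *
st()
for n in('scene','side','wrist'):
    I,D,K,M=grab(n,n+'13');P=cloud(K,M,D);z=P[...,2]
    for nm,c,lo,hi,r in (('cup',(.4625,.141),.083,.097,.045),('jar',(.475,.243),.049,.06,.035),('case',(.45,.038),.018,.03,.06)):
        m=near(P,*c,r)&(z>lo)&(z<hi)&(D>0)
        if m.sum()>10: print(n,nm,rect(P,m))
I=cv2.imread('pics/scene13.png');J=cv2.imread('pics/side13.png')
cv2.imwrite('pics/c13.png',np.hstack([cv2.resize(I[150:240,295:415],(400,300),interpolation=2),cv2.resize(J[200:300,260:370],(400,364),interpolation=2)[:300]]))
```

```text
29.77 q [0.043 0.429 1.387 0.138 2.101 1.752] p [0.5612 0.1289 0.2031] F [ 0.5 -1.2 -0.3] op 0.0726
x [ 0.702 -0.08  -0.708] y [-0.119 -0.993 -0.006] z [-0.702  0.088 -0.706] lean 45.1 az y+90 -6.9
scene cup (array([463.2, 140.7]), array([52.3, 53.3]), 81.4, np.float64(0.0884), 226)
scene jar (array([475.2, 241.4]), array([40.2, 38.4]), 61.1, np.float64(0.053), 91)
scene case (array([450.1,  37.9]), array([26.8, 81.7]), 84.0, np.float64(0.0223), 185)
side cup (array([462. , 143.9]), array([57.1, 50.7]), 83.7, np.float64(0.09), 235)
side jar (array([475. , 243.2]), array([38.6, 41.8]), 23.5, np.float64(0.0549), 125)
side case (array([456.9,  43.3]), array([100.3,  42.8]), 9.1, np.float64(0.0237), 142)
wrist cup (array([463.7, 141.9]), array([50.5, 52.1]), 83.0, np.float64(0.0891), 1730)
wrist jar (array([476.8, 243.3]), array([38.8, 39.1]), 26.8, np.float64(0.0543), 878)
wrist case (array([450. ,  39.1]), array([24.2, 80.8]), 82.4, np.float64(0.0229), 1310)
```

View pics/c13.png

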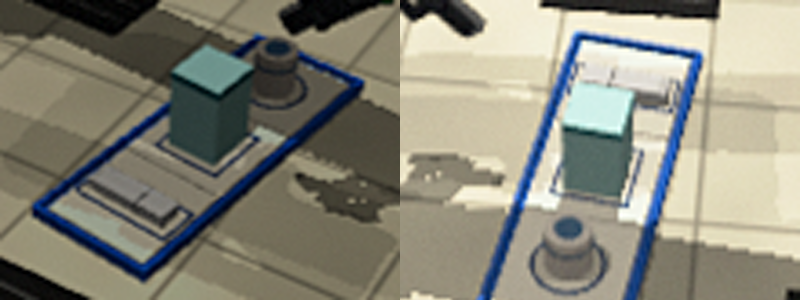

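c13 shows the cup inverted inside its square at (210,105), the jar in its circle at (275,75) and the case in its rectangle at (140,198). The arm touches nothing, so I hand in.

```bash
python3 -c "
from station import ctrl
print(ctrl.finish_job())"
```

```text
the job is handed in; nothing more can be done
None
```

The tray is kitted and handed in at about 30 s of the 72 s allowed; the hand-in reports no verdict. I placed the jar, then the case. The cup was laid on its side in the middle of the far mat, released, then regrasped over its base edge and set inverted over the peg.

| Item | Measured centre (m) | Mark (m) | Result |
|---|---|---|---|
| Cup | (0.463, 0.141) | (0.4625, 0.141) | square to about 1°, base at 0.089 m, so the rim is flat on the tile |
| Jar | (0.476, 0.243) | (0.475, 0.244) | about 1 mm off |
| Case | (0.450, 0.038) | (0.449, 0.038) | along the rectangle to about 1° |

- **Gentle set-downs:** the cup's contact force reached 13 N on the mat and 3.6 N on the tile.
- **Disagreements between views:** the side view put the cup 3 mm further along y. Its case reading was spoilt because the cup stood in the way. The scene and wrist views agreed with each other to within about 2 mm.
- **Bystanders:** I moved nothing near the comb, dish or floss box, but I did not measure them again at the end.

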